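# Walk the V-block to its stop, load the spacers and clamp them

### The arm

A 7-joint arm with a two-finger parallel gripper is mounted at the origin on the work surface. World frame = base frame: x ahead of the robot, y to its left, z up, the work surface at z = 0. Lengths are in m, angles in rad, forces in N, time in s.
With the tool pointing down it reaches from about 0.4 to 0.925 m from the base axis. Payload 4.1 kg.
Tool frame: the origin (TCP) lies between the finger pads; the fingertips stand 11 mm ahead of it and the grasp point (between the pads) lies 8 mm behind it; y points along the fingers, x is the direction in which the jaws open and shut, and the axes are right-handed (so a half turn about y gives the same grasp; the last joint's range is limited). The gripper opens to 85 mm and grips with 20 to 120 N. Pads are 22 mm wide; open, the fingers measure 114 mm over their backs; the gripper's body (76 mm by 85 mm) begins 54 mm behind the grasp point. The pads swing forward as they close: fully open they stand 13 mm farther back than shut.
Start: joints at [1.103, 0.398, 0.045, 1.537, -0.019, 1.207, -0.051], TCP at [0.234, -0.606, 0.242] pointing down, gripper open.
Joint ranges: [-2.82, 2.82], [-0.49, 2.23], [-1.37, 1.46], [0, 2.46], [-1.36, 4.5], [0.23, 2], [-2.94, 2.94]. Speed limits (rad/s): [2.57, 2.57, 3.14, 3.14, 3.14, 3.14, 3.14].

### API

Orientations are given as a 3x3 rotation matrix whose columns are the frame's x, y, z axes.
In Python, from workcell import readout, optics, arm, outline_of gives the robot as it stands.
- The arm moves only by the tool apply_moves, never from a script. Its argument "series" is one flat list of numbers, 7 for each row, row after row: the shift along the tool's x, y, z in m, then the turn, a rotation vector about the tool's x, y, z in degrees, then the finger opening in m, from 0 to 0.0854. A call has 1 to 10 rows; each row shifts and turns the pose as measured when the row begins, along the tool's axes as they then stand; what a row does not reach is not made up. A row lasts 1/10 s, in which the tool goes at most 50 mm and 8.59 degrees, less where a joint would pass 70% of its speed; a pose out of reach is approached as far as the arm can. A call is refused whole if a number of a shift passes 0.05 or a number of a turn 8.59, either way. A call with a gripper value outside its range is refused whole. The fingers move at their own pace and stop on an object; the grip force is fixed at half the most. Time passes only in rows, so rows that do not move let the fingers close. It gives the time, the measured TCP pose, the force and the opening at its end, in the units of the state.
- readout.get_obs(): the state, without advancing time (a new reading comes with each control period).
- optics.snapshot(name): name is "scene" or "top" or "wrist"; returns (picture, depth): 384x512x3 uint8, red, green, blue; 384x512 float32, m along the optical axis (not along the pixel's ray), 0 where there is no reading.
- optics.calibration(name): a dict with "mtx" (3x3 intrinsics, pixels), "pose" (4x4, takes a point from camera to world coordinates). Camera axes: x right, y up, looking along -z (the intrinsics and any distortion apply to the point x, -y, -z); pixel columns grow to the right and rows downward; lengths in m; the calibration is good to about 2 mm. A picture is of the moment at which its call begins: read the wrist's pose just before it. calibration takes no time and is no camera call; for the wrist camera it gives the pose at the moment of the call.
- arm.sign_off(): hands the job in, once; it reports no verdict.
Trained networks look in the newest picture that a camera, given by its name, has taken for a name from the list of things; names that differ only in an ending like _2 or _b are one class to them, and where a whole thing is asked for, a point or a joint stands for the part that bears it (a point fixed in the world has none). Each returns a list of dicts, best first, with "p" (0 to 1); they miss things now and then, are a little off and sometimes report something else, mostly with a low value. They report only what shows in the picture. A call takes as long as a camera call. They do not tell look-alikes from the thing itself.
- outline_of(camera, target): "mask" (384x512 bool, what is visible of it) and "at" ([column, row] in pixels, amid what is visible of it).
The state is a dict: "clock": time; "q": joint angles; "qd": joint speeds; "joint_torque": joint torques, N m; "ee_pos": TCP position; "eef_rot": TCP orientation; "force": force on the tool from outside, world axes, zero at the start; "torque": the same for the moment, N m; "finger_gap": finger opening in m.
Only numpy, scipy, OpenCV 4.12 (cv2) and the standard library are available. Lean on these libraries where they do the work, as an engineer would, in place of code of your own. Each camera call takes 0.05 s, during which the arm holds its last target. There are 200 camera calls.

### The job

Set the heavy V-block up for work: without lifting it, walk it across the bench to the stop bar by pushing alternate ends of its trailing side - first the end nearer the robot, then the far end, then the near end again and so on, each of these first three pushes swinging it past square to at least ten degrees out of line with the bar - until it stands flush against the bar, roughly level with its ends. Then, with the hold-down bail still swung up, lay every hex-ended steel spacer that is on the bench into a V of its own so that it beds down fully in the V, and only when all are in, swing the bail down until its bar lies on them. Leave everything else on the bench where it is.

Things in the scene. Friction and masses are not known exactly. Their poses are not given: they have to be found in the camera images.
- vblock: heavy dark steel V-block, about 3.4 kg, too wide to grip. Base 230 mm long (its x), 140 mm deep (its y), upright sides, top of base 50 mm up; -x end is nearer the robot, +y is the leading side. Origin: centre of the underside, z up. Four thin rubber feet, 98 mm (x) and 52 mm (y) from the centre: a push near one end turns it about the feet of the other end
- trail (a point): middle of the block's trailing side (block x = 0, y = -70 mm, 30 mm up), the upright side to push: 230 mm long, flat from 5 to 50 mm up
- plates (a point): middle of the block between its two bright notched plates, on top of the base (50 mm up). The plates stand 20 to 31 mm either side of it (block y), 82 mm high; the 40 mm gap between them takes the fingers. Each has three 90-degree V notches, 60 mm apart along x, 44 mm wide at the top, bottoms 60 mm up
- v0 (a point): where the axis of a spacer seated in the V nearest the robot has its middle: 78.4 mm above the block's underside, at block x = -60 mm, y = 0. Its axes are the block's; the seated spacer lies along y
- v1 (a point): the same for the middle V (block x = 0)
- v2 (a point): the same for the V farthest from the robot (block x = +60 mm)
- lead_near (a point): leading corner of the block at its near end (block x = -115, y = +70, 30 mm high)
- lead_far (a point): leading corner of the block at its far end (block x = +115, y = +70, 30 mm high)
- bail (a joint): hinge of the hold-down bail, a U of 10 mm steel rod on the block, hinged along block x at block y = +62 mm, 96.4 mm up, on posts 106 mm high. 0 = down, its bar on seated spacers; grows as it swings up and over to the leading side, to 1.9 rad; starts at 1.6 to 1.85. Stiff (0.2 N m), stays where left; sinks to -0.12 if no spacer is under it
- bail_bar (a point): middle of the bail's straight bar: 190 mm long along the block's x, 10 mm thick, 62 mm from the hinge. The bar can be pinched from above, beside the middle (30 mm off, between two Vs), and turns freely in the fingers
- stop_bar: aluminium stop bar screwed to the bench, 230 mm long (its x), 22 mm wide, 32 mm high. Origin: middle of the face the block must meet, at bench level; +y points into the bar, away from the block: the block is flush when its leading side lies at y = 0 here. At the start the block's x and y point nearly along the bar's
- diagonal (a point): reference direction on the stop bar: its x axis is the bar's x turned 45 degrees to the left (towards +y). The angle between it and the block's x is 45 degrees when square, more when the near end is ahead, less when the far end is ahead
- spacer0: steel pipe spacer lying on the bench, about 0.28 kg: round body 26 mm in diameter and 84 mm long with a hexagon 34 mm across flats and 18 mm long at each end, 120 mm overall. Origin: middle of its axis, 17 mm above the bench when it lies on its flats; its y runs along it. Both ends alike. All spacers are alike; some may be absent
- spacer1: steel pipe spacer lying on the bench, about 0.28 kg: round body 26 mm in diameter and 84 mm long with a hexagon 34 mm across flats and 18 mm long at each end, 120 mm overall. Origin: middle of its axis, 17 mm above the bench when it lies on its flats; its y runs along it. Both ends alike. All spacers are alike; some may be absent
- spacer2: steel pipe spacer lying on the bench, about 0.28 kg: round body 26 mm in diameter and 84 mm long with a hexagon 34 mm across flats and 18 mm long at each end, 120 mm overall. Origin: middle of its axis, 17 mm above the bench when it lies on its flats; its y runs along it. Both ends alike. All spacers are alike; some may be absent
- jar: glass jar with a dark lid, 60 mm wide, 80 mm tall: bystander
- mallet: hammer, 270 mm long: bystander
- paintbrush: paint brush lying flat: bystander
- tape: roll of tape, 64 mm wide, 20 mm high: bystander
- driver: screwdriver: bystander
- tub: red tub, 90 mm wide, 100 mm tall: bystander
- enclosure: blue steel box 130 x 160 x 60 mm: bystander
Mind the look-alikes: they are no part of the job. Leave any green look-alike of the spacer0 alone. What is shaped like the stop_bar but orange is not meant.

How it is judged:
By the outcome, as a careful person would: the job done as asked, in the order asked, and still so for the second after the job is handed in, with the robot touching nothing.
Of spacer0, spacer1, spacer2 only 2 to 3 are there at a start; the rules pass over those that are not, and their reading is None.
At some moment in a run one of spacer0, spacer1, spacer2 may be knocked a few centimetres aside while the robot is not near it.
Once in a run the grip may slacken for a moment while it holds something.
It also fails if it takes over 208 s, if anything falls off the work surface, if the arm or the gripper's body presses on something with over 40 N, if the wrist force passes 120 N, or if a joint passes its speed limit or range.

## Working session

There is one attempt and no reset: what is moved stays moved. The work goes in short steps, Python scripts to look and compute and a tool call to move; the robot and the scene stay as the last step left them, time stands still between calls to the robot, and variables do not carry over. Pictures are saved under pics/ and viewed, about 12 in all and at most 16, crops included, and the job is handed in when it is done.

Besides the shell and the picture viewer there is one more tool, called after "Call:" as name(argument=value, ...), one argument or row to a line, values as JSON. apply_moves: Moves the arm, as the interface text tells. Its arguments: {"type":"object","properties":{"series":{"type":"array","items":{"type":"number"}}},"required":["series"]}

```bash
mkdir -p pics; ls
python3 - <<'E'
from workcell import readout, optics, arm, outline_of
import cv2, numpy as np
np.set_printoptions(precision=3,suppress=True)
o=readout.get_obs()
for k in o: print(k,o[k])
ims=[]
for n in ("scene","top"):
    c,d=optics.snapshot(n); np.savez(f"{n}.npz",c=c,d=d,**optics.calibration(n))
    print(n,optics.calibration(n))
    cv2.imwrite(f"pics/{n}0.png",cv2.resize(c[:,:,::-1],(800,600),interpolation=cv2.INTER_CUBIC))
    for t in ("vblock","stop_bar","spacer0","bail"):
        for r in outline_of(n,t): print(n,t,round(r["p"],2),r["at"],r["mask"].sum())
E
```

```text
pics
clock 0.0
q [ 1.103  0.399  0.045  1.538 -0.019  1.207 -0.051]
qd [ 0.001 -0.    -0.     0.001 -0.001 -0.003  0.001]
joint_torque [  0.001 -47.513   1.365 -25.423   0.012   0.009  -0.   ]
ee_pos [ 0.234 -0.606  0.241]
eef_rot [[ 0.361 -0.001  0.933]
 [-0.933  0.002  0.361]
 [-0.002 -1.    -0.   ]]
force [-0.904  0.91  -0.926]
torque [-0.003  0.018 -0.106]
finger_gap 0.08531483320659539
scene {'mtx': array([[499.869,   0.   , 254.457],
       [  0.   , 499.869, 197.785],
       [  0.   ,   0.   ,   1.   ]]), 'pose': array([[-0.218, -0.8  ,  0.558,  1.345],
       [ 0.976, -0.177,  0.128,  0.191],
       [-0.004,  0.573,  0.82 ,  1.353],
       [ 0.   ,  0.   ,  0.   ,  1.   ]])}
scene vblock 0.88 [264.0, 220.8] 3365
scene stop_bar 0.83 [334.5, 244.1] 574
scene stop_bar 0.77 [377.7, 163.2] 554
scene stop_bar 0.36 [146.6, 207.1] 280
scene spacer0 0.89 [120.8, 168.8] 334
scene spacer0 0.74 [152.9, 187.7] 387
scene spacer0 0.62 [322.5, 173.1] 181
scene spacer0 0.56 [143.8, 206.5] 294
scene spacer0 0.22 [290.3, 300.3] 510
scene bail 0.69 [280.4, 207.6] 266
scene bail 0.52 [259.1, 222.0] 3328
top {'mtx': array([[362.713,   0.   , 257.904],
       [  0.   , 362.713, 191.759],
       [  0.   ,   0.   ,   1.   ]]), 'pose': array([[ 0.001,  0.985, -0.175,  0.287],
       [-1.   , -0.004, -0.024, -0.034],
       [-0.024,  0.175,  0.984,  1.075],
       [ 0.   ,  0.   ,  0.   ,  1.   ]])}
top vblock 0.64 [246.0, 168.0] 4040
top stop_bar 0.94 [168.2, 173.4] 744
top stop_bar 0.8 [126.6, 293.4] 1043
top stop_bar 0.45 [187.9, 250.1] 392
top spacer0 0.92 [370.9, 191.1] 447
top spacer0 0.74 [373.5, 166.4] 432
top spacer0 0.62 [420.5, 214.4] 471
top spacer0 0.31 [265.2, 98.6] 214
top spacer0 0.16 [352.0, 249.6] 724
top bail 0.93 [215.9, 158.8] 348
top bail 0.49 [259.7, 105.1] 252
```

View both.

View pics/scene0.png

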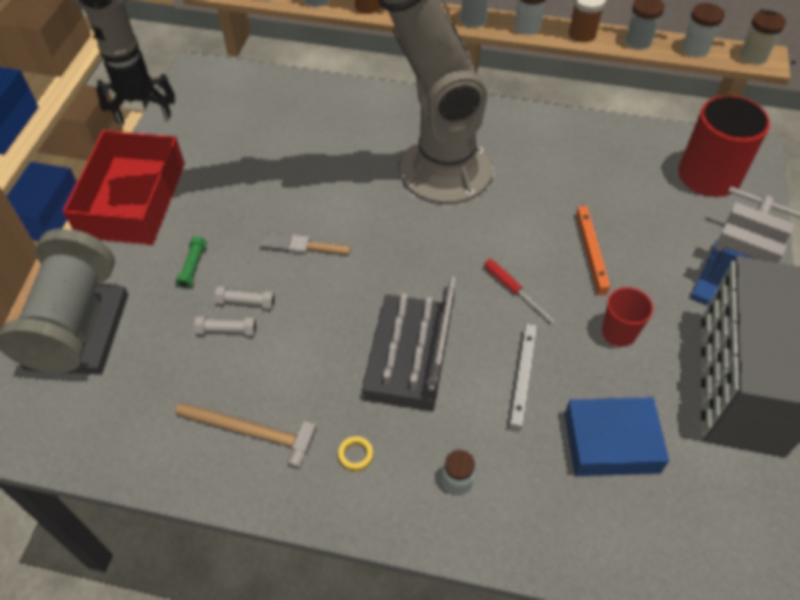

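View pics/top0.png

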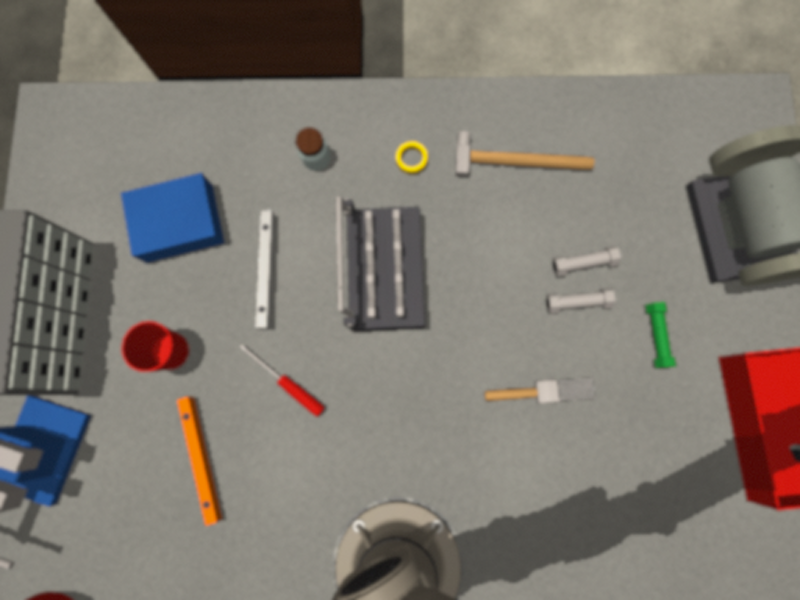

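```bash
cat > h.py <<'E'
from workcell import readout, optics, arm, outline_of
import cv2, numpy as np
np.set_printoptions(precision=4,suppress=True)
def cloud(cam,d,cal=None):
    cal=cal or optics.calibration(cam); K,T=cal["mtx"],cal["pose"]
    v,u=np.mgrid[:d.shape[0],:d.shape[1]]
    P=np.stack([(u-K[0,2])/K[0,0]*d,-(v-K[1,2])/K[1,1]*d,-d],-1)
    W=P@T[:3,:3].T+T[:3,3]; W[d==0]=np.nan
    return W
def rect(P):
    (c,s,a)=cv2.minAreaRect((P[:,:2]*1000).astype(np.float32))
    if s[0]<s[1]: s=s[::-1]; a+=90
    a=(a+90)%180-90
    return np.array(c)/1000,np.array(s)/1000,a   # centre, sizes, long axis angle deg
E
python3 - <<'E'
from h import *
for n in ("top","scene"):
    c,d=optics.snapshot(n); W=cloud(n,d)
    for t,lo,hi in (("stop_bar",.025,.04),("spacer0",.01,.05),("vblock",.043,.057),("vblock",.06,.2)):
        for r in outline_of(n,t):
            P=W[r["mask"]]; P=P[(P[:,2]>lo)&(P[:,2]<hi)]
            if len(P)<20: continue
            print(n,t,round(r["p"],2),r["at"],len(P),*rect(P),"z",np.percentile(P[:,2],[5,50,95]),"rgb",c[r["mask"]].mean(0).astype(int))
E
```

```text
top stop_bar 0.65 [168.6, 172.7] 583 [0.5363 0.2588] [0.2296 0.0238] -0.06317901611328125 z [0.0281 0.0315 0.0349] rgb [183 179 171]
top spacer0 0.94 [420.6, 212.5] 458 [ 0.4068 -0.4833] [0.1201 0.0352] 4.862419128417969 z [0.0164 0.0276 0.0341] rgb [ 47 134  62]
top spacer0 0.66 [376.2, 169.2] 425 [ 0.551  -0.3541] [0.1225 0.0392] -79.92621517181396 z [0.0175 0.0272 0.0347] rgb [163 155 147]
top spacer0 0.65 [367.8, 190.1] 420 [ 0.4718 -0.3379] [0.1197 0.0376] -87.24450063705444 z [0.0191 0.0275 0.0347] rgb [164 156 148]
top vblock 0.62 [244.7, 169.1] 3004 [0.5333 0.0272] [0.2297 0.1399] 2.2170426845550537 z [0.0463 0.0494 0.0526] rgb [100  96  95]
top vblock 0.62 [244.7, 169.1] 971 [0.5323 0.0487] [0.2308 0.1052] 2.3066587448120117 z [0.0632 0.0819 0.1633] rgb [100  96  95]
scene stop_bar 0.95 [378.3, 162.7] 336 [0.188  0.3649] [0.2258 0.0253] 16.478050231933594 z [0.0266 0.0329 0.0384] rgb [173  94  55]
scene spacer0 0.91 [142.0, 208.9] 331 [ 0.5536 -0.3533] [0.1189 0.0361] -80.45374488830566 z [0.0149 0.0277 0.0359] rgb [148 141 134]
scene spacer0 0.87 [155.7, 185.5] 326 [ 0.4761 -0.3399] [0.1226 0.0391] -85.79349374771118 z [0.0162 0.0275 0.0362] rgb [143 137 129]
scene spacer0 0.6 [121.7, 166.4] 294 [ 0.4087 -0.485 ] [0.1277 0.0405] 5.2819437980651855 z [0.0159 0.028  0.0365] rgb [ 60 109  64]
scene vblock 0.6 [260.8, 223.2] 2098 [0.5344 0.0266] [0.2378 0.1401] 2.1343259811401367 z [0.0456 0.0504 0.055 ] rgb [89 85 83]
scene vblock 0.6 [260.8, 223.2] 807 [0.5386 0.049 ] [0.2326 0.1207] 7.357978343963623 z [0.0625 0.0822 0.1647] rgb [89 85 83]
```

Call:
apply_moves(
  series=[0, 0, 0, 0, -8.5, 0, 0, 0, 0, 0, 0, -8.5, 0, 0, 0, 0, 0, 0, -8.5, 0, 0, 0, 0, 0, 0, -8.5, 0, 0, 0, 0, 0, 0, -8.5, 0, 0, 0, 0, 0, 0, -8.5, 0, 0, 0, 0, 0, 0, -8.5, 0, 0, 0, 0, 0, 0, -8.5, 0, 0, 0, 0, 0, 0, -1, 0, 0],
)

```text
clock: 1.9
ee_pos: [0.2342, -0.6064, 0.2423]
eef_rot: [[1.0, -0.0, -0.021], [0.021, -0.0, 1.0], [-0.0, -1.0, -0.0]]
force: [0.5, -0.2, -0.1]
finger_gap: -0.0003
```

Call:
apply_moves(
  series=[0.018, 0, 0.047, 0, 1.2, 0, 0, 0.018, 0, 0.047, 0, 0, 0, 0, 0.018, 0, 0.047, 0, 0, 0, 0, 0.018, 0, 0.047, 0, 0, 0, 0, 0.018, 0, 0.047, 0, 0, 0, 0, 0.018, 0, 0.047, 0, 0, 0, 0, 0.018, 0, 0.047, 0, 0, 0, 0, 0.018, 0, 0.047, 0, 0, 0, 0, 0.018, 0, 0.047, 0, 0, 0, 0, 0.018, 0, 0.047, 0, 0, 0, 0],
)

```text
clock: 2.9
ee_pos: [0.4183, -0.1459, 0.2408]
eef_rot: [[0.999, 0.003, 0.047], [-0.047, -0.009, 0.999], [0.004, -1.0, -0.009]]
force: [0.2, -0.9, -0.1]
finger_gap: 0.0003
```

Call:
apply_moves(
  series=[0.018, 0, 0.045, 0, 0, 0, 0, 0, 0.04, 0, 0, 0, 0, 0, 0, 0.04, 0, 0, 0, 0, 0],
)

```text
clock: 3.2
ee_pos: [0.4481, -0.0935, 0.1659]
eef_rot: [[0.999, 0.023, 0.043], [-0.042, -0.012, 0.999], [0.023, -1.0, -0.011]]
force: [-0.3, -1.3, -0.9]
finger_gap: 0.0001
```

Call:
apply_moves(
  series=[-0.006, 0.044, 0, 0.6, -2.4, 1.3, 0, -0.006, 0.044, 0, 0, 0, 0, 0, 0, 0.042, 0, 0, 0, 0, 0, 0, 0, 0, 0, 0, 0, 0],
)

```text
clock: 3.6
ee_pos: [0.4361, -0.0922, 0.0297]
eef_rot: [[1.0, -0.002, 0.006], [-0.006, 0.001, 1.0], [-0.002, -1.0, 0.001]]
force: [-1.0, -0.4, 0.2]
finger_gap: 0.0001
```

Call:
apply_moves(
  series=[0, 0, 0.01, 0, 0, 0, 0, 0, 0, 0.008, 0, 0, 0, 0, 0, 0, 0.008, 0, 0, 0, 0, 0, 0, 0.008, 0, 0, 0, 0, 0, 0, 0.008, 0, 0, 0, 0, 0, 0, 0.008, 0, 0, 0, 0],
)

```text
clock: 4.2
ee_pos: [0.4373, -0.0502, 0.0358]
eef_rot: [[1.0, 0.0, 0.014], [-0.014, -0.018, 1.0], [0.001, -1.0, -0.018]]
force: [-0.1, -11.9, -8.4]
finger_gap: -0.0002
```

Call:
apply_moves(
  series=[0, 0.001, 0.01, -1, 0, 0, 0, 0, 0.001, 0.01, 0, 0, 0, 0, 0, 0.001, 0.01, 0, 0, 0, 0, 0, 0.001, 0.01, 0, 0, 0, 0, 0, 0.001, 0.01, 0, 0, 0, 0],
)

```text
clock: 4.7
ee_pos: [0.4347, -0.0431, 0.0367]
eef_rot: [[0.999, -0.012, 0.038], [-0.039, -0.103, 0.994], [-0.008, -0.995, -0.103]]
force: [-1.1, -23.2, 5.4]
finger_gap: -0.0002
```

```bash
cat >> h.py <<'E'
def block():
    """block centre (m) and yaw (deg) from both cameras; push contact points"""
    out=[]
    for n in ("top","scene"):
        c,d=optics.snapshot(n); W=cloud(n,d)
        rs=[r for r in outline_of(n,"vblock") if r["p"]>.3]
        if not rs: print(n,"no block"); continue
        P=W[rs[0]["mask"]]; P=P[(P[:,2]>.043)&(P[:,2]<.057)]
        c,s,a=rect(P); out.append((c,a)); print(n,"block",c,s,round(a,2))
    c,a=out[0]; a=np.radians(a); R=np.array([[np.cos(a),-np.sin(a)],[np.sin(a),np.cos(a)]])
    for nm,p in (("near contact",(-.1,-.07)),("far contact",(.1,-.07)),("lead_near",(-.115,.07)),("lead_far",(.115,.07))): print(nm,c+R@p)
def obs():
    o=readout.get_obs(); print("t",round(o["clock"],1),"tcp",o["ee_pos"],"F",o["force"],"gap",round(o["finger_gap"],4))
E
python3 -c "
from h import *
obs(); block()"
```

```text
t 4.7 tcp [ 0.4347 -0.0431  0.0367] F [ -1.1272 -23.213    5.3901] gap -0.0002
top block [0.5336 0.0374] [0.2303 0.1397] -2.56
scene block [0.536  0.0373] [0.2355 0.1422] -3.45
near contact [ 0.4306 -0.0281]
far contact [ 0.6304 -0.037 ]
lead_near [0.4219 0.1124]
lead_far [0.6517 0.1022]
```

Call:
apply_moves(
  series=[0, 0.001, 0.015, 5, 0, 0, 0, 0, 0.001, 0.018, 4, 0, 0, 0, 0, 0.001, 0.018, 3, 0, 0, 0, 0, 0.001, 0.018, 3, 0, 0, 0],
)

```text
clock: 5.3
ee_pos: [0.4288, -0.0044, 0.0351]
eef_rot: [[0.998, -0.018, 0.059], [-0.056, 0.12, 0.991], [-0.025, -0.993, 0.119]]
force: [-2.8, -10.7, -9.8]
finger_gap: -0.0001
```

```bash
python3 -c "
from h import *
obs(); block()"
```

```text
t 5.3 tcp [ 0.4288 -0.0044  0.0351] F [ -2.7931 -10.7052  -9.7975] gap -0.0001
top block [0.537  0.0588] [0.2299 0.1403] -11.91
scene block [0.5393 0.0604] [0.2352 0.1445] -12.03
near contact [0.4247 0.0109]
far contact [ 0.6204 -0.0304]
lead_near [0.439 0.151]
lead_far [0.664  0.1035]
```

Call:
apply_moves(
  series=[0, 0, -0.04, -6.9, -3.2, -1, 0, 0, 0, -0.04, 0, 0, 0, 0, 0.05, 0, 0, 0, 0, 0, 0, 0.05, 0, 0, 0, 0, 0, 0, 0.05, 0, 0, 0, 0, 0, 0, 0.05, 0, 0, 0, 0, 0, 0, 0, 0, 0, 0, 0, 0, 0],
)

```text
clock: 6.2
ee_pos: [0.631, -0.0838, 0.0398]
eef_rot: [[1.0, 0.01, -0.001], [0.001, -0.013, 1.0], [0.01, -1.0, -0.013]]
force: [-0.4, -0.2, 0.3]
finger_gap: 0.0002
```

Call:
apply_moves(
  series=[0, 0.004, 0.02, 0.7, 0, 0.5, 0, 0, 0.001, 0.018, 1, 0, 0, 0, 0, 0.001, 0.018, 2, 0, 0, 0, 0, 0.001, 0.018, 2, 0, 0, 0, 0, 0.001, 0.018, 2, 0, 0, 0, 0, 0.001, 0.018, 2, 0, 0, 0, 0, 0.001, 0.018, 2, 0, 0, 0],
)

```text
clock: 6.9
ee_pos: [0.6369, 0.0046, 0.0357]
eef_rot: [[1.0, 0.024, 0.015], [-0.018, 0.136, 0.991], [0.021, -0.99, 0.136]]
force: [5.5, -13.5, -7.7]
finger_gap: -0.0
```

```bash
python3 -c "
from h import *
obs(); block()"
```

```text
t 6.9 tcp [0.6369 0.0046 0.0357] F [  5.4952 -13.4972  -7.7002] gap -0.0
top block [0.5265 0.0914] [0.2296 0.1403] -1.08
scene block [0.5286 0.0891] [0.2352 0.1413] 1.39
near contact [0.4252 0.0233]
far contact [0.6251 0.0195]
lead_near [0.4128 0.1635]
lead_far [0.6428 0.1592]
```

```bash
cat >> h.py <<'E'
def block():
    """block pose, both cameras pooled: trailing-edge line for yaw, ends for the middle"""
    res=[]
    for n in ("top","scene"):
        c,d=optics.snapshot(n); W=cloud(n,d)
        rs=[r for r in outline_of(n,"vblock") if r["p"]>.3]
        if not rs: print(n,"no block"); continue
        P=W[rs[0]["mask"]]; P=P[(P[:,2]>.043)&(P[:,2]<.057)][:,:2]
        c0,s,a0=rect(P); a=np.radians(a0)
        for _ in range(3):
            R=np.array([[np.cos(a),-np.sin(a)],[np.sin(a),np.cos(a)]]); Q=P@R
            x0=np.median(Q[:,0]); b=np.arange(x0-.1,x0+.1,.005)
            e=np.array([(x+.0025,np.percentile(Q[(Q[:,0]>=x)&(Q[:,0]<x+.005),1],3)) for x in b])
            vx,vy,lx,ly=cv2.fitLine(e.astype(np.float32),cv2.DIST_HUBER,0,1e-4,1e-4).ravel(); a+=np.arctan2(vy,vx) if vx>0 else np.arctan2(-vy,-vx)
        R=np.array([[np.cos(a),-np.sin(a)],[np.sin(a),np.cos(a)]]); Q=P@R
        xm=(np.percentile(Q[:,0],.5)+np.percentile(Q[:,0],99.5))/2; c=R@[xm,ly+.07]
        print(n,"rect",c0,s,round(a0,2),"edge",c,round(np.degrees(a),2)); res.append((*c,a))
    x,y,a=np.mean(res,0); c=np.array([x,y]); R=np.array([[np.cos(a),-np.sin(a)],[np.sin(a),np.cos(a)]])
    print("BLOCK",c,round(np.degrees(a),2))
    for nm,p in (("near contact",(-.108,-.07)),("far contact",(.108,-.07)),("lead_near",(-.115,.07)),("lead_far",(.115,.07))): print(nm,c+R@p)
    return c,a
E
python3 -c "
from h import *
obs(); block()"
```

```text
t 7.1 tcp [0.6365 0.0064 0.036 ] F [  5.005  -10.2004  -6.7013] gap 0.0001
top rect [0.5254 0.0923] [0.2303 0.1396] 0.25 edge [0.5262 0.0971] -0.77
scene rect [0.528  0.0926] [0.2356 0.1419] -0.57 edge [0.5292 0.0967] -0.57
BLOCK [0.5277 0.0969] -0.67
near contact [0.4189 0.0282]
far contact [0.6349 0.0256]
lead_near [0.4135 0.1682]
lead_far [0.6435 0.1655]
```

Call:
apply_moves(
  series=[0.014, 0.001, 0.004, -5, -1, 1.4, 0, 0.008, 0.001, 0.014, 0, 0, 0, 0, 0.003, 0.001, 0.016, 1, 0, 0, 0, 0.003, 0.001, 0.016, 1, 0, 0, 0],
)

```text
clock: 7.7
ee_pos: [0.6579, 0.0258, 0.0349]
eef_rot: [[1.0, -0.016, 0.008], [-0.007, 0.038, 0.999], [-0.016, -0.999, 0.038]]
force: [-3.5, -19.7, 6.8]
finger_gap: -0.0001
```

```bash
python3 -c "
from h import *
obs(); block()"
```

```text
t 7.7 tcp [0.6579 0.0258 0.0349] F [ -3.4596 -19.664    6.7636] gap -0.0001
top rect [0.5265 0.0992] [0.2299 0.1408] 3.46 edge [0.5252 0.1036] 3.75
scene rect [0.5325 0.0982] [0.2395 0.1361] 4.32 edge [0.5285 0.1105] 8.15
BLOCK [0.5269 0.107 ] 5.95
near contact [0.4267 0.0262]
far contact [0.6415 0.0486]
lead_near [0.4052 0.1647]
lead_far [0.634  0.1886]
```

Call:
apply_moves(
  series=[-0.004, 0.001, 0.014, 0, 0, -0.9, 0, -0.001, 0, 0.016, 1, 0, 0, 0, 0.001, 0, 0.016, 1, 0, 0, 0],
)

```text
clock: 8.2
ee_pos: [0.6584, 0.0448, 0.0356]
eef_rot: [[1.0, 0.013, 0.02], [-0.021, 0.041, 0.999], [0.012, -0.999, 0.041]]
force: [3.5, -13.9, -3.4]
finger_gap: 0.0002
```

```bash
python3 -c "
from h import *
obs(); block()"
```

```text
t 8.2 tcp [0.6584 0.0448 0.0356] F [  3.4988 -13.9352  -3.3988] gap 0.0002
top rect [0.5235 0.109 ] [0.2308 0.1403] 7.86 edge [0.5219 0.1132] 7.61
scene rect [0.5243 0.1132] [0.2364 0.1343] 7.15 edge [0.523  0.1495] 5.36
BLOCK [0.5225 0.1313] 6.48
near contact [0.4231 0.0496]
far contact [0.6377 0.074 ]
lead_near [0.4003 0.1879]
lead_far [0.6288 0.2139]
```

Call:
apply_moves(
  series=[0.002, 0, 0.014, 0, 0, 0.8, 0, 0.002, 0, 0.014, 0, 0, 0, 0],
)

```text
clock: 8.6
ee_pos: [0.6602, 0.0552, 0.0354]
eef_rot: [[1.0, -0.007, 0.026], [-0.026, 0.017, 1.0], [-0.008, -1.0, 0.017]]
force: [-1.2, -17.6, 4.1]
finger_gap: -0.0001
```

```bash
python3 -c "
from h import *
obs(); block()"
```

```text
t 8.6 tcp [0.6602 0.0552 0.0354] F [ -1.25   -17.6327   4.0587] gap -0.0001
top rect [0.523  0.1136] [0.2308 0.1401] 10.41 edge [0.5212 0.1177] 10.78
scene rect [0.5252 0.12  ] [0.2333 0.1375] 9.8 edge [0.5282 0.1534] -0.32
BLOCK [0.5247 0.1356] 5.23
near contact [0.4235 0.056 ]
far contact [0.6386 0.0757]
lead_near [0.4038 0.1948]
lead_far [0.6328 0.2158]
```

Call:
apply_moves(
  series=[0, 0, -0.045, -1, -1.5, -0.4, 0, -0.01, 0, -0.045, 0, 0, 0, 0, -0.05, 0, 0, 0, 0, 0, 0, -0.05, 0, 0, 0, 0, 0, 0, -0.05, 0, 0, 0, 0, 0, 0, -0.05, 0, 0, 0, 0, 0, 0, -0.018, 0, 0, 0, 0, 0, 0],
)

```text
clock: 9.5
ee_pos: [0.4227, -0.021, 0.0339]
eef_rot: [[1.0, 0.001, -0.009], [0.009, 0.016, 1.0], [0.002, -1.0, 0.016]]
force: [-0.4, 0.3, 0.9]
finger_gap: -0.0001
```

```bash
python3 -c "
from h import *
obs(); block(); block()
c,d=optics.snapshot('top'); W=cloud('top',d)
for r in outline_of('top','stop_bar'):
    P=W[r['mask']]; P=P[(P[:,2]>.025)&(P[:,2]<.04)]; print(r['p'],r['at'],rect(P) if len(P)>20 else 0)
"
```

```text
t 9.5 tcp [ 0.4227 -0.021   0.0339] F [-0.3664  0.2677  0.8606] gap -0.0001
top rect [0.5225 0.1142] [0.2298 0.1405] 11.22 edge [0.5209 0.1275] 5.46
scene rect [0.5252 0.1146] [0.2334 0.1408] 11.74 edge [0.5248 0.1192] 11.05
BLOCK [0.5229 0.1233] 8.25
near contact [0.426  0.0385]
far contact [0.6398 0.0695]
lead_near [0.399  0.1761]
lead_far [0.6266 0.2091]
top rect [0.5226 0.1143] [0.2301 0.14  ] 11.06 edge [0.5208 0.1266] 6.43
scene rect [0.5253 0.114 ] [0.2337 0.14  ] 10.76 edge [0.5255 0.1185] 10.68
BLOCK [0.5232 0.1226] 8.56
near contact [0.4268 0.0373]
far contact [0.6404 0.0694]
lead_near [0.399  0.1747]
lead_far [0.6265 0.2089]
0.75 [167.4, 171.3] (array([0.5366, 0.2583]), array([0.2301, 0.0233]), 0.012004354037344456)
0.72 [126.7, 295.7] (array([0.1822, 0.3644]), array([0.2286, 0.0249]), 17.036718368530273)
0.33 [214.1, 173.9] (array([0.4797, 0.0619]), array([0.2309, 0.1036]), -25.29357147216797)
```

Add to h.py:
```python
def block(k=2):
    """block pose: minAreaRect of the base top, both cameras"""
    v=[]
    for n in ("top","scene")*k:
        c,d=optics.snapshot(n); W=cloud(n,d)
        rs=[r for r in outline_of(n,"vblock") if r["p"]>.3]
        if not rs: print(n,"no block"); continue
        P=W[rs[0]["mask"]]; c,s,a=rect(P[(P[:,2]>.043)&(P[:,2]<.057)]); print(n,c,s,round(a,2))
        if abs(s[1]-.14)<.004: v.append((*c,np.radians(a)))
    x,y,a=np.mean(v,0); c=np.array([x,y]); R=np.array([[np.cos(a),-np.sin(a)],[np.sin(a),np.cos(a)]])
    print("BLOCK",c,round(np.degrees(a),2))
    for nm,p in (("trail_near",(-.115,-.07)),("trail_far",(.115,-.07)),("lead_near",(-.115,.07)),("lead_far",(.115,.07))): print(nm,c+R@p)
    return c,a
```

```text
(no output)
```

Call:
apply_moves(
  series=[0.004, 0, 0.028, 0.5, 0, 0, 0, -0.008, 0.001, 0.02, 1, 0, 0, 0, -0.008, 0.001, 0.018, 1, 0, 0, 0, -0.008, 0.001, 0.018, 1, 0, 0, 0],
)

```text
clock: 10.4
ee_pos: [0.4184, 0.0461, 0.035]
eef_rot: [[1.0, 0.016, 0.002], [-0.003, 0.058, 0.998], [0.016, -0.998, 0.058]]
force: [4.1, -14.6, -1.7]
finger_gap: 0.0004
```

```bash
python3 -c "
from h import *
obs(); block(1)"
```

```text
t 10.4 tcp [0.4184 0.0461 0.035 ] F [  4.0939 -14.5716  -1.6553] gap 0.0004
top [0.5186 0.1327] [0.2278 0.1395] 0.72
scene [0.5236 0.1307] [0.2325 0.1357] 1.1
BLOCK [0.5186 0.1327] 0.72
trail_near [0.4045 0.0613]
trail_far [0.6345 0.0641]
lead_near [0.4027 0.2012]
lead_far [0.6327 0.2041]
```

Call:
apply_moves(
  series=[-0.012, 0.001, 0.005, -2, 0, 0.9, 0, -0.01, 0.001, 0.016, 0.5, 0, 0, 0, -0.005, 0.001, 0.018, 1, 0, 0, 0, -0.003, 0.001, 0.018, 1, 0, 0, 0],
)

```text
clock: 11.0
ee_pos: [0.3957, 0.0815, 0.0341]
eef_rot: [[1.0, 0.005, 0.018], [-0.018, 0.036, 0.999], [0.005, -0.999, 0.036]]
force: [1.0, -30.3, 19.3]
finger_gap: 0.0001
```

```bash
python3 -c "
from h import *
obs(); block(1)"
```

```text
t 11.0 tcp [0.3957 0.0815 0.0341] F [  1.0157 -30.3237  19.3201] gap 0.0001
top [0.5162 0.1476] [0.2304 0.1411] -8.93
scene [0.5185 0.1478] [0.2358 0.1423] -8.77
BLOCK [0.5173 0.1477] -8.85
trail_near [0.3929 0.0963]
trail_far [0.6202 0.0609]
lead_near [0.4145 0.2346]
lead_far [0.6417 0.1992]
```

Call:
apply_moves(
  series=[-0.001, 0, 0.015, 0, 0, 0, 0, -0.001, 0, 0.013, 0, 0, 0, 0],
)

```text
clock: 11.4
ee_pos: [0.3926, 0.094, 0.0344]
eef_rot: [[1.0, -0.004, 0.03], [-0.03, 0.014, 0.999], [-0.004, -1.0, 0.014]]
force: [2.4, -21.6, 9.7]
finger_gap: 0.0004
```

```bash
python3 -c "
from h import *
obs(); block(2)"
```

```text
t 11.4 tcp [0.3926 0.094  0.0344] F [  2.366  -21.6367   9.6698] gap 0.0004
top [0.5155 0.1531] [0.2298 0.1403] -12.4
scene [0.5187 0.1548] [0.2347 0.1422] -12.09
top [0.5163 0.1533] [0.2297 0.1413] -11.87
scene [0.5187 0.1526] [0.2338 0.1421] -11.54
BLOCK [0.5173 0.1535] -11.98
trail_near [0.3903 0.1089]
trail_far [0.6153 0.0611]
lead_near [0.4193 0.2458]
lead_far [0.6443 0.1981]
```

Call:
apply_moves(
  series=[0.005, 0, -0.045, -0.8, -1.7, -0.2, 0, 0.005, 0, -0.04, 0, 0, 0, 0, 0.05, 0, 0, 0, 0, 0, 0, 0.05, 0, 0, 0, 0, 0, 0, 0.05, 0, 0, 0, 0, 0, 0, 0.05, 0, 0, 0, 0, 0, 0, 0, 0, 0, 0, 0, 0, 0],
)

```text
clock: 12.5
ee_pos: [0.6036, 0.0062, 0.0296]
eef_rot: [[1.0, -0.005, 0.002], [-0.002, 0.0, 1.0], [-0.005, -1.0, 0.0]]
force: [-0.8, -0.1, -0.1]
finger_gap: 0.0002
```

Call:
apply_moves(
  series=[0, 0, 0.035, 0.5, 0, 0, 0, 0.012, 0.001, 0.018, 1, 0, 0, 0, 0.014, 0.001, 0.018, 1, 0, 0, 0, 0.014, 0.001, 0.018, 1, 0, 0, 0],
)

```text
clock: 12.9
ee_pos: [0.6307, 0.063, 0.0208]
eef_rot: [[0.999, -0.048, 0.016], [-0.015, 0.012, 1.0], [-0.048, -0.999, 0.012]]
force: [-19.8, -28.8, 36.2]
finger_gap: 0.0
```

```bash
python3 -c "
from h import *
obs(); block(1)"
```

```text
t 12.9 tcp [0.6307 0.063  0.0208] F [-19.8384 -28.7607  36.2362] gap 0.0
top [0.5186 0.1607] [0.2294 0.1404] -7.41
scene [0.5213 0.1616] [0.2345 0.141 ] -6.96
BLOCK [0.5199 0.1611] -7.18
trail_near [0.3971 0.1061]
trail_far [0.6253 0.0773]
lead_near [0.4146 0.245 ]
lead_far [0.6428 0.2162]
```

Call:
apply_moves(
  series=[0.004, -0.006, 0.012, 0, 0, -2.5, 0, 0.007, -0.003, 0.018, 1, 0, 0, 0, 0.007, -0.001, 0.018, 1, 0, 0, 0],
)

```text
clock: 13.4
ee_pos: [0.6448, 0.0831, 0.0237]
eef_rot: [[0.999, -0.017, 0.029], [-0.028, 0.012, 1.0], [-0.018, -1.0, 0.012]]
force: [-7.3, -19.8, 10.7]
finger_gap: 0.0001
```

```bash
python3 -c "
from h import *
obs(); block(1)"
```

```text
t 13.4 tcp [0.6448 0.0831 0.0237] F [ -7.3042 -19.7791  10.661 ] gap 0.0001
top [0.5202 0.1686] [0.2294 0.1405] -2.78
scene [0.5222 0.172 ] [0.2359 0.1341] -1.93
BLOCK [0.5202 0.1686] -2.78
trail_near [0.402  0.1042]
trail_far [0.6317 0.093 ]
lead_near [0.4088 0.2441]
lead_far [0.6385 0.2329]
```

Call:
apply_moves(
  series=[0.006, -0.004, 0.016, 1, 0, -1, 0, 0.005, -0.002, 0.014, 0, 0, 0, 0],
)

```text
clock: 13.8
ee_pos: [0.6496, 0.0915, 0.0239]
eef_rot: [[0.999, -0.019, 0.038], [-0.038, 0.002, 0.999], [-0.019, -1.0, 0.001]]
force: [-9.5, -18.8, 10.6]
finger_gap: 0.0001
```

```bash
python3 -c "
from h import *
obs(); block(1)"
```

```text
t 13.8 tcp [0.6496 0.0915 0.0239] F [ -9.4591 -18.7793  10.6231] gap 0.0001
top [0.5215 0.1724] [0.228  0.1409] -0.25
scene [0.525  0.1757] [0.2326 0.1299] 0.14
BLOCK [0.5215 0.1724] -0.25
trail_near [0.4062 0.1029]
trail_far [0.6362 0.1019]
lead_near [0.4069 0.2429]
lead_far [0.6368 0.2419]
```

Call:
apply_moves(
  series=[0, 0, -0.03, 0, -2.2, -1.1, 0, 0, -0.05, 0, 0, 0, 0, 0, 0, -0.05, 0, 0, 0, 0, 0, 0, -0.05, 0, 0, 0, 0, 0, -0.05, 0, 0.02, 0, 0, 0, 0, -0.05, 0, 0.02, 0, 0, 0, 0, -0.05, 0, 0.02, 0, 0, 0, 0, -0.05, 0, 0.02, 0, 0, 0, 0, -0.05, 0, 0.02, 0, 0, 0, 0, -0.024, 0, 0, 0, 0, 0, 0],
)

```text
clock: 15.0
ee_pos: [0.3854, 0.1547, 0.1756]
eef_rot: [[1.0, -0.004, 0.005], [-0.005, 0.004, 1.0], [-0.004, -1.0, 0.004]]
force: [-0.2, 0.3, 0.3]
finger_gap: 0.0004
```

Call:
apply_moves(
  series=[-0.012, 0.04, 0.017, 0, 0, 0, 0, 0, 0.05, 0, 0, 0, 0, 0, 0, 0.045, 0, 0, 0, 0, 0, 0.003, 0, 0, 0, 0, 0, 0],
)

```text
clock: 15.4
ee_pos: [0.3726, 0.1742, 0.0396]
eef_rot: [[1.0, 0.004, -0.001], [0.001, 0.003, 1.0], [0.004, -1.0, 0.003]]
force: [-1.0, -0.3, -0.1]
finger_gap: 0.0001
```

Call:
apply_moves(
  series=[0.016, 0, 0, 0, 0, 0, 0, 0.018, -0.001, 0, 0, 0, 0, 0, 0.018, -0.001, 0, 0, 0, 0, 0],
)

```text
clock: 15.7
ee_pos: [0.404, 0.1722, 0.0406]
eef_rot: [[0.999, -0.041, -0.002], [0.002, -0.012, 1.0], [-0.041, -0.999, -0.012]]
force: [-44.0, 4.7, 27.4]
finger_gap: -0.0
```

```bash
python3 -c "
from h import *
obs(); block(1)"
```

```text
t 15.7 tcp [0.404  0.1722 0.0406] F [-44.0181   4.7091  27.3602] gap -0.0
top [0.5306 0.1723] [0.2293 0.1414] -0.09
scene [0.5345 0.171 ] [0.2352 0.1405] 0.7
BLOCK [0.5325 0.1716] 0.3
trail_near [0.4179 0.101 ]
trail_far [0.6479 0.1022]
lead_near [0.4172 0.241 ]
lead_far [0.6472 0.2422]
```

Call:
apply_moves(
  series=[-0.02, 0, 0, 0, 0, -2.3, 0, 0, -0.05, 0, 0, 0, 0, 0, 0, -0.05, 0, 0, 0, 0, 0, 0, -0.04, 0, 0, 0, 0, 0, 0.02, 0, -0.04, 0, 0, 0, 0, 0.02, 0, -0.04, 0, 0, 0, 0, 0.01, 0.02, -0.025, 0, 0, 0, 0, 0, 0.05, 0, 0, 0, 0, 0, 0, 0.05, 0, 0, 0, 0, 0, 0, 0.025, 0, 0, 0, 0, 0],
)

```text
clock: 16.9
ee_pos: [0.4665, 0.0652, 0.0716]
eef_rot: [[0.998, 0.064, -0.002], [0.002, -0.009, 1.0], [0.064, -0.998, -0.009]]
force: [0.2, 0.1, -0.0]
finger_gap: -0.0002
```

Call:
apply_moves(
  series=[-0.03, 0.018, 0, 0, 0, 3.7, 0, 0, 0.02, 0, 0, 0, 0, 0, 0, 0, 0.02, 0, 0, 0, 0, 0, 0, 0.016, 0, 0, 0, 0, 0, 0, 0.016, 0.5, 0, 0, 0],
)

```text
clock: 17.4
ee_pos: [0.4384, 0.0938, 0.0344]
eef_rot: [[1.0, -0.014, 0.013], [-0.014, -0.035, 0.999], [-0.014, -0.999, -0.035]]
force: [5.5, -41.8, 0.9]
finger_gap: 0.0003
```

```bash
python3 -c "
from h import *
obs(); block(2)"
```

```text
t 17.4 tcp [0.4384 0.0938 0.0344] F [  5.5172 -41.8032   0.8727] gap 0.0003
top [0.5324 0.1752] [0.2292 0.1405] -1.31
scene [0.5349 0.1738] [0.2329 0.1366] -0.77
top [0.5323 0.1753] [0.23   0.1404] -1.61
scene [0.5337 0.1755] [0.236  0.1423] -0.85
BLOCK [0.5333 0.1749] -1.14
trail_near [0.4169 0.1072]
trail_far [0.6469 0.1027]
lead_near [0.4197 0.2472]
lead_far [0.6497 0.2426]
```

Near end touches. Now the far end.

Call:
apply_moves(
  series=[0.01, 0, -0.025, 2, -0.8, -0.8, 0, 0.05, 0, -0.005, 0, 0, 0, 0, 0.05, 0, 0, 0, 0, 0, 0, 0.05, 0, 0, 0, 0, 0, 0, 0.034, 0, 0, 0, 0, 0, 0, 0, 0, 0.02, 0, 0, 0, 0, 0, 0, 0.016, 0.5, 0, 0, 0, 0, 0, 0.017, 1, 0, 0, 0],
)

```text
clock: 18.6
ee_pos: [0.6405, 0.0941, 0.0484]
eef_rot: [[1.0, 0.005, 0.022], [-0.022, 0.013, 1.0], [0.005, -1.0, 0.013]]
force: [6.9, -37.3, -4.3]
finger_gap: 0.0002
```

```bash
python3 -c "
from h import *
obs(); block(2)"
```

```text
t 18.6 tcp [0.6405 0.0941 0.0484] F [  6.8544 -37.2842  -4.3266] gap 0.0002
top [0.5306 0.1775] [0.2288 0.1399] 0.01
scene no block
top [0.5304 0.1779] [0.2282 0.1404] -0.04
scene [0.5337 0.1796] [0.2353 0.1358] -1.04
BLOCK [0.5305 0.1777] -0.01
trail_near [0.4155 0.1077]
trail_far [0.6455 0.1077]
lead_near [0.4155 0.2477]
lead_far [0.6455 0.2477]
```

Call:
apply_moves(
  series=[0, 0, -0.04, -0.7, -1.2, 0, 0, 0, -0.05, -0.01, 0, 0, 0, 0, 0, -0.05, -0.02, 0, 0, 0, 0, -0.02, -0.05, -0.05, 0, 0, 0, 0, -0.02, -0.05, -0.05, 0, 0, 0, 0.085, -0.025, 0, -0.05, 0, 0, 0, 0.085, -0.025, 0, -0.05, 0, 0, 0, 0.085, -0.025, 0, -0.05, 0, 0, 0, 0.085, -0.025, 0, -0.05, 0, 0, 0, 0.085, -0.02, 0, -0.02, 0, 0, 0, 0.085],
)

```text
clock: 20.0
ee_pos: [0.494, -0.2442, 0.2229]
eef_rot: [[1.0, 0.006, -0.024], [0.024, 0.006, 1.0], [0.006, -1.0, 0.006]]
force: [-0.1, -0.5, -0.5]
finger_gap: 0.0843
```

```bash
cat >> h.py <<'E'
def spacers(cams=("top","scene")):
    for n in cams:
        c,d=optics.snapshot(n); W=cloud(n,d)
        for r in outline_of(n,"spacer0"):
            P=W[r["mask"]]; P=P[(P[:,2]>.008)&(P[:,2]<.13)]
            if len(P)<20 or r["p"]<.25: continue
            k,s,a=rect(P); print(n,round(r["p"],2),r["at"],k,s,round(a,1),"ztop",round(np.percentile(P[:,2],95),4),"rgb",c[r["mask"]].mean(0).astype(int))
def save(n,f,crop=None,z=1):
    c,d=optics.snapshot(n)
    if crop: c=c[crop[1]:crop[3],crop[0]:crop[2]]
    cv2.imwrite(f"pics/{f}.png",cv2.resize(c[:,:,::-1],None,fx=z,fy=z,interpolation=cv2.INTER_CUBIC))
E
python3 -c "
from h import *
obs(); block(2); spacers(); save('wrist','w1',None,1.5)"
```

```text
t 20.0 tcp [ 0.494  -0.2442  0.2229] F [-0.0975 -0.5214 -0.4557] gap 0.0843
top [0. 0.] [0. 0.] 0.0
scene [0.5335 0.1776] [0.2375 0.1392] 0.5
top [0.5303 0.1778] [0.2285 0.1404] -0.15
scene [0.5345 0.1763] [0.2337 0.1413] 0.83
BLOCK [0.5327 0.1772] 0.39
trail_near [0.4182 0.1064]
trail_far [0.6482 0.108 ]
lead_near [0.4173 0.2464]
lead_far [0.6473 0.248 ]
top 0.6 [342.7, 171.2] [ 0.5297 -0.264 ] [0.0364 0.0343] -8.2 ztop 0.035 rgb [146 140 132]
top 0.56 [352.3, 194.7] [ 0.4606 -0.3034] [0.0514 0.0181] 85.1 ztop 0.0341 rgb [93 89 84]
scene 0.68 [120.3, 168.6] [ 0.4077 -0.4854] [0.1255 0.0403] 4.5 ztop 0.0361 rgb [ 64 113  67]
scene 0.62 [157.6, 207.9] [ 0.5403 -0.3098] [0.1199 0.0369] -80.2 ztop 0.0367 rgb [137 131 124]
scene 0.62 [153.4, 187.3] [ 0.4745 -0.3386] [0.1223 0.0385] -84.5 ztop 0.0364 rgb [98 93 88]
scene 0.36 [161.2, 274.2] [ 0.7479 -0.2403] [0.2693 0.0855] 77.2 ztop 0.0294 rgb [160 135 107]
```

View pics/w1.png

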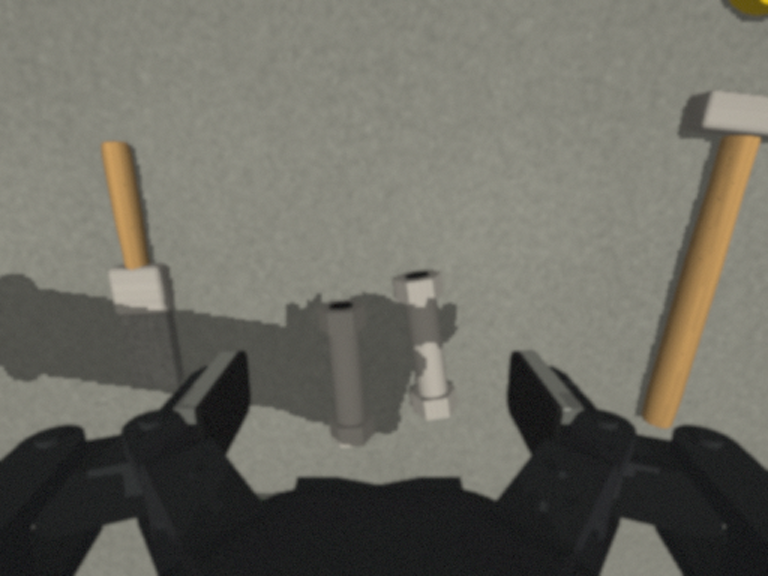

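```bash
python3 -c "
from h import *
spacers(('wrist','wrist','scene'))
save('scene','s1',(290,150,400,290),4)"
```

```text
wrist 0.97 [230.7, 247.6] [ 0.475  -0.3431] [0.1218 0.039 ] -84.6 ztop 0.0357 rgb [97 95 88]
wrist 0.59 [286.5, 228.3] [ 0.541  -0.3154] [0.122  0.0391] -79.5 ztop 0.0356 rgb [136 132 123]
wrist 0.96 [284.1, 226.7] [ 0.5409 -0.3154] [0.122  0.0392] -79.6 ztop 0.0356 rgb [135 131 122]
wrist 0.74 [232.6, 246.0] [ 0.4751 -0.3432] [0.1217 0.0391] -84.6 ztop 0.0357 rgb [97 95 88]
scene 0.74 [155.6, 187.3] [ 0.4722 -0.3393] [0.1215 0.0449] -85.4 ztop 0.0364 rgb [97 93 88]
scene 0.64 [158.9, 207.6] [ 0.541  -0.3103] [0.1197 0.0373] -80.0 ztop 0.0371 rgb [136 130 123]
scene 0.54 [120.8, 172.4] [ 0.4092 -0.4839] [0.1274 0.0365] 5.0 ztop 0.0361 rgb [ 65 112  68]
scene 0.44 [191.7, 155.9] [ 0.3034 -0.2538] [0.1914 0.0474] -84.6 ztop 0.0242 rgb [131 116 100]
```

```bash
python3 -c "
from h import *
c,d=optics.snapshot('scene'); cv2.imwrite('pics/s2.png',cv2.resize(c[165:295,215:375,::-1],None,fx=4.5,fy=4.5,interpolation=cv2.INTER_CUBIC))"
```

```text
(no output)
```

View pics/s2.png

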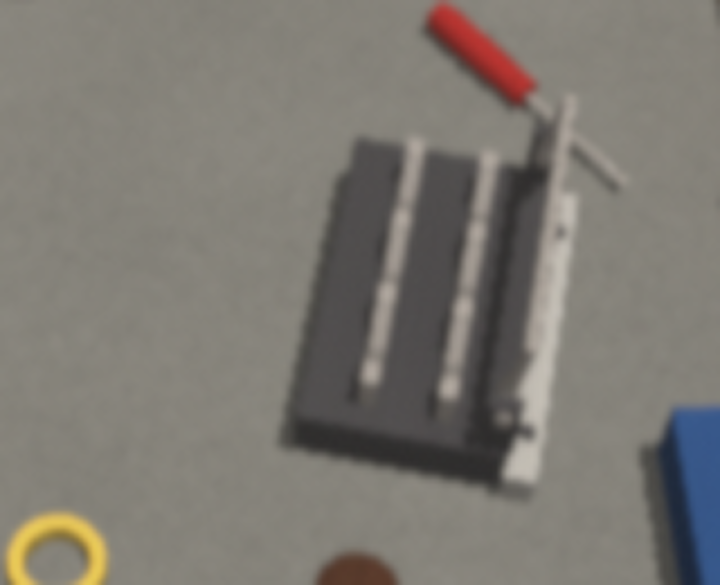

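Call:
apply_moves(
  series=[0, 0.01, 0.048, 0.4, 1.3, 0.4, 0, 0, 0.03, 0.048, 0, 0, 0, 0, 0, 0.03, 0.048, 0, 0, 0, 0, 0, 0.03, 0.048, 0, 0, 0, 0, 0, 0.03, 0.048, 0, 0, 0, 0, 0, 0.03, 0.048, 0, 0, 0, 0, 0, 0.02, 0.012, 0, 0, 0, 0, 0, 0, 0, 0, 0, 0, 0],
)

```text
clock: 21.85
ee_pos: [0.4998, 0.0414, 0.058]
eef_rot: [[1.0, 0.01, 0.003], [-0.004, 0.012, 1.0], [0.01, -1.0, 0.012]]
force: [-0.7, -0.8, 0.5]
finger_gap: -0.0001
```

Call:
apply_moves(
  series=[0, 0.024, 0.03, -0.6, 0, 0.5, 0, 0, 0, 0.018, 0, 0, 0, 0, 0, 0, 0.016, 1, 0, 0, 0, 0, 0, 0.018, 1, 0, 0, 0, 0, 0, 0.018, 1, 0, 0, 0],
)

```text
clock: 22.35
ee_pos: [0.503, 0.094, 0.0357]
eef_rot: [[1.0, -0.013, 0.029], [-0.029, -0.015, 0.999], [-0.012, -1.0, -0.015]]
force: [-2.8, -29.6, 11.1]
finger_gap: 0.0002
```

Call:
apply_moves(
  series=[0, 0, -0.03, 0, 0, 0, 0, 0, -0.05, -0.04, 0, 0, 0, 0, 0, -0.05, -0.04, 0, 0, 0, 0.085, 0, -0.05, -0.03, 0, 0, 0, 0.085, 0, -0.05, 0, 0, 0, 0, 0.085, 0, 0, 0, 0, 0, 0, 0.085],
)

```text
clock: 22.95
ee_pos: [0.5042, -0.0364, 0.2152]
eef_rot: [[0.999, -0.007, 0.05], [-0.05, -0.022, 0.999], [-0.006, -1.0, -0.022]]
force: [-0.4, 0.0, -0.2]
finger_gap: 0.0579
```

```bash
python3 -c "
from h import *
obs(); block(2)
c,d=optics.snapshot('wrist'); W=cloud('wrist',d); print(np.isfinite(W[...,0]).mean())
for t,lo,hi in (('vblock',.043,.057),('vblock',.06,.15),('stop_bar',.025,.04)):
  for r in outline_of('wrist',t):
    P=W[r['mask']]; P=P[(P[:,2]>lo)&(P[:,2]<hi)]
    if len(P)>30: print(t,round(r['p'],2),r['at'],len(P),rect(P))
cv2.imwrite('pics/w2.png',cv2.resize(c[:,:,::-1],None,fx=1.5,fy=1.5))
"
```

```text
t 22.9 tcp [ 0.5042 -0.0364  0.2152] F [-0.3893  0.0032 -0.1881] gap 0.0579
top [0.5303 0.1774] [0.2282 0.14  ] -0.02
scene [0.5339 0.1769] [0.2355 0.14  ] 0.75
top [0.5304 0.1774] [0.228 0.14 ] -0.06
scene [0.5343 0.1768] [0.2358 0.14  ] 0.75
BLOCK [0.5322 0.1771] 0.35
trail_near [0.4177 0.1064]
trail_far [0.6477 0.1078]
lead_near [0.4168 0.2464]
lead_far [0.6468 0.2478]
0.9960784912109375
vblock 0.88 [276.1, 14.3] 5727 (array([0.533 , 0.1088]), array([0.23  , 0.0208]), -2.7897415161132812)
```

View pics/w2.png

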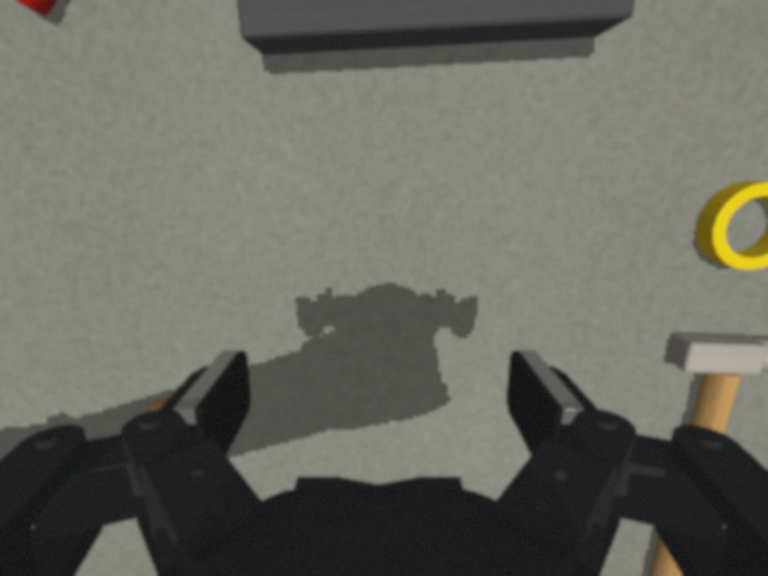

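Call:
apply_moves(
  series=[0, 0, 0, 1.2, -8.3, -0.4, 0.06, -0.0084, 0.0165, -0.043, 0, 0, 0, 0.06, -0.0084, 0.0165, -0.043, 0, 0, 0, 0.06, -0.0084, 0.0165, -0.043, 0, 0, 0, 0.06, -0.0084, 0.0165, -0.043, 0, 0, 0, 0.06, -0.0084, 0.0165, -0.043, 0, 0, 0, 0.06, -0.0084, 0.0165, -0.043, 0, 0, 0, 0.06, -0.0084, 0.01, -0.043, 0, 0, 0, 0.06, 0, 0, 0, 0, 0, 0, 0.06],
)

```text
clock: 24.45
ee_pos: [0.4751, -0.3473, 0.0924]
eef_rot: [[0.993, -0.011, -0.117], [0.117, 0.003, 0.993], [-0.011, -1.0, 0.004]]
force: [-0.6, -0.0, -0.5]
finger_gap: 0.0601
```

Call:
apply_moves(
  series=[0, 0.03, 0.006, 0, 1.2, -0.6, 0.06, 0, 0.03, 0, 0, 0, 0, 0.06, 0, 0.015, 0, 0, 0, 0, 0.06, 0, 0, 0, 0, 0, 0, 0.06],
)

```text
clock: 24.85
ee_pos: [0.4748, -0.3428, 0.0148]
eef_rot: [[0.996, 0.001, -0.091], [0.091, 0.004, 0.996], [0.001, -1.0, 0.004]]
force: [-0.6, 0.1, -0.1]
finger_gap: 0.0599
```

Call:
apply_moves(
  series=[0, 0, 0, 0, 0, 0, 0, 0, 0, 0, 0, 0, 0, 0, 0, 0, 0, 0, 0, 0, 0, 0, 0, 0, 0, 0, 0, 0, 0, 0, 0, 0, 0, 0, 0],
)

```text
clock: 25.35
ee_pos: [0.4772, -0.3426, 0.0183]
eef_rot: [[0.996, 0.004, -0.093], [0.093, 0.002, 0.996], [0.005, -1.0, 0.001]]
force: [-0.4, -0.0, -3.2]
finger_gap: 0.024
```

Call:
apply_moves(
  series=[0, -0.03, 0, 0, 0, 0, 0, 0, -0.045, 0, 0, 0, 0, 0, 0, -0.045, 0, 0, 0, 0, 0, 0, -0.04, 0, 0, 5.3, 0, 0, 0, 0, 0.046, 0, 0, 0, 0, 0, 0, 0.046, 0, 0, 0, 0, 0, 0, 0.046, 0, 0, 0, 0, 0, 0, 0.046, 0, 0, 0, 0, 0, 0, 0.046, 0, 0, 0, 0, 0, 0, 0.046, 0, 0, 0, 0],
)

```text
clock: 26.35
ee_pos: [0.4773, -0.0669, 0.1858]
eef_rot: [[1.0, 0.009, 0.02], [-0.02, -0.004, 1.0], [0.009, -1.0, -0.004]]
force: [2.1, -0.4, -2.6]
finger_gap: 0.0242
```

Call:
apply_moves(
  series=[0, 0, 0.046, 0, 0, 0, 0, 0, 0, 0.046, 0, 0, 0, 0, 0, 0, 0.046, 0, 0, 0, 0, 0, 0, 0.046, 0, 0, 0, 0, 0, 0, 0, 0, 0, 0, 0],
)

```text
clock: 26.85
ee_pos: [0.4781, 0.1326, 0.1869]
eef_rot: [[1.0, 0.014, 0.009], [-0.009, -0.001, 1.0], [0.014, -1.0, -0.001]]
force: [0.5, -0.6, -1.5]
finger_gap: 0.0241
```

```bash
python3 -c "
from h import *
obs(); print(readout.get_obs()['eef_rot']); block(1)
c,d=optics.snapshot('wrist'); cv2.imwrite('pics/w3.png',cv2.resize(c[:,:,::-1],None,fx=1.5,fy=1.5))
W=cloud('wrist',d)
for r in outline_of('wrist','spacer0'):
    P=W[r['mask']]; print(r['p'],r['at'],np.nanmedian(P,0),rect(P[np.isfinite(P[:,0])]))
"
```

```text
t 26.9 tcp [0.4781 0.1326 0.1869] F [ 0.4999 -0.5755 -1.4932] gap 0.0241
[[ 0.9999  0.0142  0.0092]
 [-0.0092 -0.001   1.    ]
 [ 0.0142 -0.9999 -0.0009]]
top [0.5832 0.1458] [0.1239 0.0755] 0.8
scene [0.5333 0.1777] [0.2361 0.1406] 0.18
BLOCK [0.5333 0.1777] 0.18
trail_near [0.4185 0.1074]
trail_far [0.6485 0.1081]
lead_near [0.4181 0.2474]
lead_far [0.6481 0.2481]
0.89 [252.7, 205.5] [0.4793 0.1479 0.1986] (array([0.4895, 0.0568]), array([0.2501, 0.0739]), 86.04170989990234)
```

View pics/w3.png

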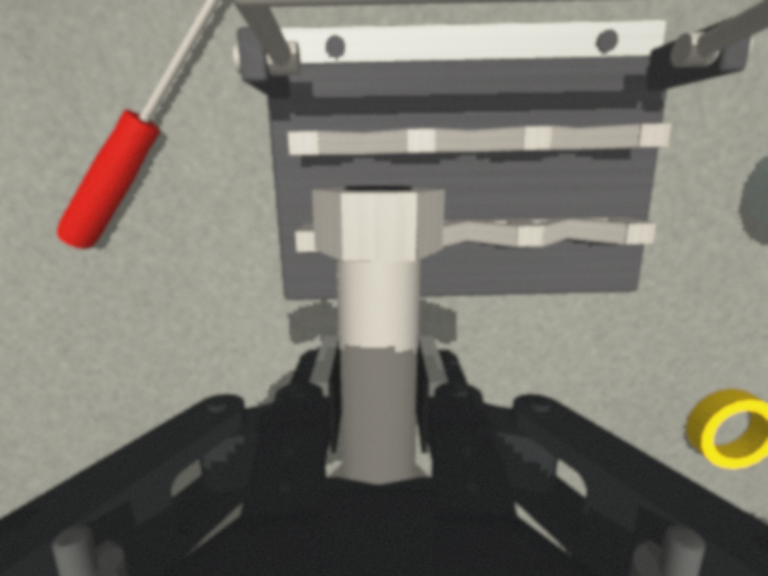

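```bash
python3 -c "
from h import *
c,d=optics.snapshot('wrist'); W=cloud('wrist',d).reshape(-1,3)
P=W[(W[:,2]>.076)&(W[:,2]<.088)&(W[:,1]>.19)&(W[:,1]<.22)]
h,e=np.histogram(P[:,0],bins=np.arange(.42,.64,.004)); print(list(zip(e.round(3),h)))
print(P[:,1].min(),P[:,1].max())"
```

```text
[(np.float64(0.42), np.int64(0)), (np.float64(0.424), np.int64(0)), (np.float64(0.428), np.int64(0)), (np.float64(0.432), np.int64(5)), (np.float64(0.436), np.int64(78)), (np.float64(0.44), np.int64(74)), (np.float64(0.444), np.int64(80)), (np.float64(0.448), np.int64(82)), (np.float64(0.452), np.int64(88)), (np.float64(0.456), np.int64(58)), (np.float64(0.46), np.int64(1)), (np.float64(0.464), np.int64(0)), (np.float64(0.468), np.int64(0)), (np.float64(0.472), np.int64(0)), (np.float64(0.476), np.int64(0)), (np.float64(0.48), np.int64(0)), (np.float64(0.484), np.int64(0)), (np.float64(0.488), np.int64(53)), (np.float64(0.492), np.int64(90)), (np.float64(0.496), np.int64(74)), (np.float64(0.5), np.int64(74)), (np.float64(0.504), np.int64(77)), (np.float64(0.508), np.int64(80)), (np.float64(0.512), np.int64(66)), (np.float64(0.516), np.int64(42)), (np.float64(0.52), np.int64(0)), (np.float64(0.524), np.int64(0)), (np.float64(0.528), np.int64(0)), (np.float64(0.532), np.int64(0)), (np.float64(0.536), np.int64(0)), (np.float64(0.54), np.int64(0)), (np.float64(0.544), np.int64(1)), (np.float64(0.548), np.int64(83)), (np.float64(0.552), np.int64(95)), (np.float64(0.556), np.int64(79)), (np.float64(0.56), np.int64(80)), (np.float64(0.564), np.int64(77)), (np.float64(0.568), np.int64(75)), (np.float64(0.572), np.int64(48)), (np.float64(0.576), np.int64(27)), (np.float64(0.58), np.int64(0)), (np.float64(0.584), np.int64(0)), (np.float64(0.588), np.int64(0)), (np.float64(0.592), np.int64(0)), (np.float64(0.596), np.int64(0)), (np.float64(0.6), np.int64(0)), (np.float64(0.604), np.int64(4)), (np.float64(0.608), np.int64(86)), (np.float64(0.612), np.int64(112)), (np.float64(0.616), np.int64(81)), (np.float64(0.62), np.int64(81)), (np.float64(0.624), np.int64(77)), (np.float64(0.628), np.int64(71)), (np.float64(0.632), np.int64(0)), (np.float64(0.636), np.int64(0))]
0.19403281245777293 0.20515257153490038
```

Call:
apply_moves(
  series=[-0.005, 0, 0.044, 0, 0, 0.8, 0, 0, 0.03, 0, 0, 0, 0, 0, 0, 0, 0, 0, 0, 0, 0],
)

```text
clock: 27.5
ee_pos: [0.4774, 0.1618, 0.1551]
eef_rot: [[0.999, -0.001, 0.036], [-0.036, -0.009, 0.999], [-0.0, -1.0, -0.009]]
force: [-0.5, -1.3, -3.7]
finger_gap: 0.0241
```

Call:
apply_moves(
  series=[-0.003, 0.03, 0.013, 0.5, -2.1, 0, 0, 0, 0.025, 0.001, 0, 0, 0, 0, 0, 0, 0, 0, 0, 0, 0],
)

```text
clock: 27.8
ee_pos: [0.4787, 0.1746, 0.1019]
eef_rot: [[1.0, 0.006, 0.004], [-0.004, 0.002, 1.0], [0.006, -1.0, 0.002]]
force: [-0.1, -0.8, -3.2]
finger_gap: 0.0238
```

Call:
apply_moves(
  series=[-0.004, 0.01, 0.001, 0, 0, 0.3, 0, -0.001, 0.009, 0, 0, 0, 0, 0, 0, 0.006, 0, 0, 0, 0, 0, 0, 0, 0, 0, 0, 0, 0],
)

```text
clock: 28.2
ee_pos: [0.4768, 0.1753, 0.0813]
eef_rot: [[1.0, 0.006, 0.009], [-0.009, 0.002, 1.0], [0.006, -1.0, 0.002]]
force: [-1.7, -0.8, -1.9]
finger_gap: 0.0237
```

Call:
apply_moves(
  series=[-0.002, 0.003, 0, 0, 0, 0, 0, 0, 0.001, 0, 0, 0, 0, 0, 0, 0, 0, 0, 0, 0, 0.04, 0, 0, 0, 0, 0, 0, 0.05, 0, 0, 0, 0, 0, 0, 0.05, 0, 0, 0, 0, 0, 0, 0.05],
)

```text
clock: 28.8
ee_pos: [0.4785, 0.1763, 0.0814]
eef_rot: [[1.0, 0.014, 0.01], [-0.01, 0.003, 1.0], [0.014, -1.0, 0.003]]
force: [-0.6, -0.6, 0.2]
finger_gap: 0.0498
```

Call:
apply_moves(
  series=[0, -0.03, 0, 0, 0, 0, 0.05, 0, -0.04, 0, 0, 0, 0, 0.05, 0, -0.04, -0.03, 0, 0, 0, 0.05, 0, -0.01, -0.03, 0, 0, 0, 0.05, 0, 0, 0, 0, 0, 0, 0.05],
)

```text
clock: 29.3
ee_pos: [0.4769, 0.1149, 0.2049]
eef_rot: [[1.0, 0.014, 0.007], [-0.007, 0.003, 1.0], [0.014, -1.0, 0.003]]
force: [-0.7, -0.2, -0.6]
finger_gap: 0.0498
```

```bash
cat >> h.py <<'E'
def seated():
    """seated spacers seen by the wrist camera: top line of the round body between the plates"""
    c,d=optics.snapshot('wrist'); W=cloud('wrist',d).reshape(-1,3)
    for nm,x in (("v0",.474),("v1",.5335),("v2",.5925)):
        P=W[(abs(W[:,0]-x)<.02)&(W[:,1]>.205)&(W[:,1]<.26)&(W[:,2]>.055)&(W[:,2]<.13)]
        Q=W[(abs(W[:,0]-x)<.02)&(W[:,1]>.16)&(W[:,1]<.192)&(W[:,2]>.075)&(W[:,2]<.13)]
        print(nm,"hex/body beyond far plate: n",len(P),"ztop",np.percentile(P[:,2],97).round(4) if len(P)>20 else None,"ymax",P[:,1].max().round(4) if len(P)>20 else None,"| between plates: n",len(Q),"ztop",np.percentile(Q[:,2],97).round(4) if len(Q)>20 else None)
E
python3 -c "
from h import *
obs(); seated(); spacers(('scene','wrist'))
save('wrist','w4',None,1.5)"
```

```text
t 29.3 tcp [0.4769 0.1149 0.2049] F [-0.6737 -0.1739 -0.6469] gap 0.0498
v0 hex/body beyond far plate: n 1925 ztop 0.098 ymax 0.2379 | between plates: n 1191 ztop 0.093
v1 hex/body beyond far plate: n 158 ztop 0.0807 ymax 0.2078 | between plates: n 0 ztop None
v2 hex/body beyond far plate: n 160 ztop 0.0809 ymax 0.2079 | between plates: n 0 ztop None
scene 0.88 [156.6, 207.0] [ 0.542  -0.3104] [0.1209 0.0398] -79.5 ztop 0.0369 rgb [147 140 133]
scene 0.78 [313.3, 204.8] [0.462  0.1801] [0.1256 0.064 ] -89.5 ztop 0.0977 rgb [141 134 127]
scene 0.74 [120.7, 168.1] [ 0.4122 -0.4809] [0.1235 0.0364] 3.0 ztop 0.0365 rgb [ 58 112  63]
wrist 0.91 [248.5, 119.5] [0.473  0.1817] [0.1332 0.0378] -89.8 ztop 0.0968 rgb [180 175 164]
```

View pics/w4.png

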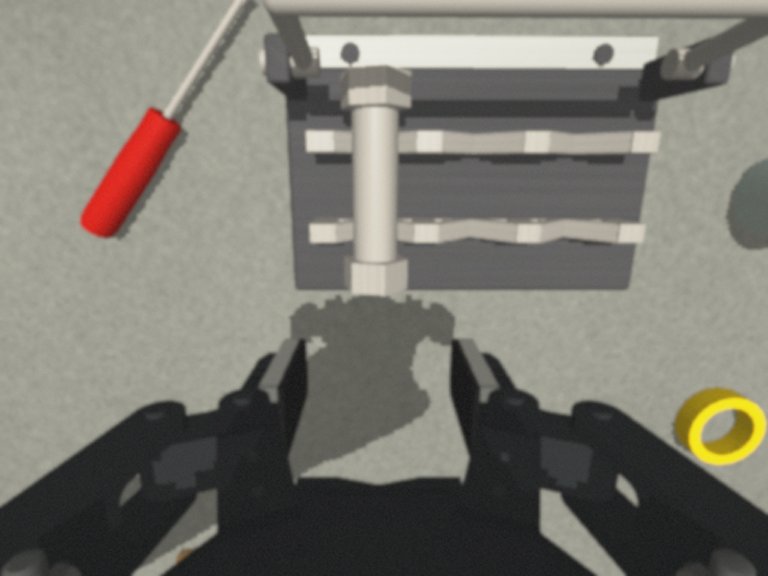

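Call:
apply_moves(
  series=[0, 0, 0, 0, -8.5, 0.8, 0.06, 0, 0, 0, 0, -2.2, 0, 0.06, -0.0013, 0, -0.047, 0, 0, 0, 0.06, -0.0013, 0, -0.047, 0, 0, 0, 0.06, -0.0013, 0.01, -0.047, 0, 0, 0, 0.06, -0.0013, 0.02, -0.047, 0, 0, 0, 0.06, -0.0013, 0.02, -0.047, 0, 0, 0, 0.06, -0.0013, 0.02, -0.047, 0, 0, 0, 0.06, -0.0013, 0.02, -0.047, 0, 0, 0, 0.06, -0.0013, 0.02, -0.047, 0, 0, 0, 0.06],
)

```text
clock: 30.6
ee_pos: [0.5458, -0.2323, 0.085]
eef_rot: [[0.973, -0.006, -0.23], [0.23, 0.014, 0.973], [-0.003, -1.0, 0.015]]
force: [0.6, 0.4, 0.7]
finger_gap: 0.06
```

Call:
apply_moves(
  series=[-0.0013, 0, -0.047, 0, 0, 0, 0.06, 0, 0, -0.009, 0, 0, 0, 0.06, 0, 0, 0, 0, 0, 0, 0.06],
)

```text
clock: 30.9
ee_pos: [0.555, -0.2938, 0.0761]
eef_rot: [[0.975, -0.016, -0.224], [0.224, 0.018, 0.974], [-0.011, -1.0, 0.021]]
force: [-0.0, 0.6, -0.3]
finger_gap: 0.0599
```

```bash
python3 -c "
from h import *
obs(); print(readout.get_obs()['eef_rot']); spacers(('scene',))"
```

```text
t 30.9 tcp [ 0.555  -0.2938  0.0761] F [-0.015   0.6449 -0.288 ] gap 0.0599
[[ 0.9745 -0.0155 -0.2238]
 [ 0.2241  0.0176  0.9744]
 [-0.0112 -0.9997  0.0206]]
scene 0.74 [120.4, 170.7] [ 0.4108 -0.4817] [0.1253 0.0374] 1.4 ztop 0.0369 rgb [ 58 112  63]
scene 0.68 [333.3, 255.9] [0.5447 0.2593] [0.2183 0.0195] -1.1 ztop 0.0382 rgb [172 168 160]
scene 0.64 [314.2, 204.9] [0.464  0.1788] [0.127  0.0621] -88.1 ztop 0.0979 rgb [141 134 127]
scene 0.62 [165.2, 207.0] [ 0.5432 -0.3081] [0.116  0.0332] -79.6 ztop 0.0375 rgb [132 126 119]
scene 0.31 [311.5, 237.0] [0.5355 0.1777] [0.2318 0.1415] -0.0 ztop 0.0856 rgb [88 84 82]
```

Call:
apply_moves(
  series=[-0.0177, 0, -0.0144, -1, 2.7, -0.9, 0.06, 0, 0.02, 0, 0, 0, 0, 0.06, 0, 0, 0, 0, 0, 0, 0.06],
)

```text
clock: 31.3
ee_pos: [0.543, -0.3023, 0.0576]
eef_rot: [[0.982, 0.006, -0.189], [0.189, 0.006, 0.982], [0.007, -1.0, 0.004]]
force: [-0.8, 1.4, 0.4]
finger_gap: 0.0601
```

Call:
apply_moves(
  series=[-0.003, 0.022, -0.0095, -0.3, 0.6, 0.4, 0.06, 0, 0.02, -0.001, 0, 0, 0, 0.06, 0, 0, 0, 0, 0, 0, 0.06],
)

```text
clock: 31.6
ee_pos: [0.5456, -0.3075, 0.0183]
eef_rot: [[0.982, 0.004, -0.188], [0.188, -0.001, 0.982], [0.004, -1.0, -0.002]]
force: [-0.4, 1.1, -0.6]
finger_gap: 0.0596
```

Call:
apply_moves(
  series=[0, 0, 0, 0, 0, 0, 0, 0, 0, 0, 0, 0, 0, 0, 0, 0, 0, 0, 0, 0, 0, 0, 0, 0, 0, 0, 0, 0, 0, 0, 0, 0, 0, 0, 0],
)

```text
clock: 32.1
ee_pos: [0.5476, -0.3048, 0.0226]
eef_rot: [[0.981, 0.007, -0.192], [0.192, -0.002, 0.981], [0.006, -1.0, -0.003]]
force: [-0.3, -0.0, -3.1]
finger_gap: 0.0237
```

Call:
apply_moves(
  series=[0, -0.03, 0, 0, 0, 0, 0, 0, -0.045, 0, 0, 0, 0, 0, 0, -0.045, 0, 0, 8, 0, 0, 0, -0.045, 0, 0, 3, 0, 0, 0.005, 0, 0.046, 0, 0, 0, 0, 0.005, 0, 0.046, 0, 0, 0, 0, 0.005, 0, 0.046, 0, 0, 0, 0, 0.005, 0, 0.046, 0, 0, 0, 0, 0.005, 0, 0.046, 0, 0, 0, 0, 0.005, 0, 0.046, 0, 0, 0, 0],
)

```text
clock: 33.1
ee_pos: [0.5798, -0.0311, 0.1927]
eef_rot: [[1.0, 0.01, 0.027], [-0.027, -0.005, 1.0], [0.01, -1.0, -0.005]]
force: [1.0, 0.0, -2.3]
finger_gap: 0.0237
```

Call:
apply_moves(
  series=[0.005, 0, 0.046, 0, 0, 0, 0, 0.005, 0, 0.046, 0, 0, 0, 0, 0.005, 0, 0.04, 0, 0, 0, 0, 0, 0, 0, 0, 0, 0, 0],
)

```text
clock: 33.5
ee_pos: [0.5968, 0.117, 0.1929]
eef_rot: [[1.0, 0.012, 0.014], [-0.014, 0.003, 1.0], [0.012, -1.0, 0.003]]
force: [0.0, 0.3, -1.4]
finger_gap: 0.0236
```

```bash
python3 -c "
from h import *
obs(); print(readout.get_obs()['eef_rot']); seated()
save('wrist','w5',None,1.5)
c,d=optics.snapshot('wrist'); W=cloud('wrist',d)
for r in outline_of('wrist','spacer0'):
    P=W[r['mask']]; P=P[np.isfinite(P[:,0])&(P[:,2]>.14)]
    if len(P)>50: print(r['at'],'held: ymax',np.percentile(P[:,1],99.5),rect(P))
"
```

```text
t 33.5 tcp [0.5968 0.117  0.1929] F [ 0.0447  0.3055 -1.431 ] gap 0.0236
[[ 0.9998  0.0121  0.0141]
 [-0.0141  0.0028  0.9999]
 [ 0.0121 -0.9999  0.003 ]]
v0 hex/body beyond far plate: n 1934 ztop 0.0976 ymax 0.2314 | between plates: n 1512 ztop 0.0926
v1 hex/body beyond far plate: n 0 ztop None ymax None | between plates: n 46 ztop 0.0805
v2 hex/body beyond far plate: n 0 ztop None ymax None | between plates: n 44 ztop 0.0815
[254.2, 211.9] held: ymax 0.15950556909990096 (array([0.5968, 0.108 ]), array([0.1035, 0.0389]), 87.47502136230469)
```

View pics/w5.png

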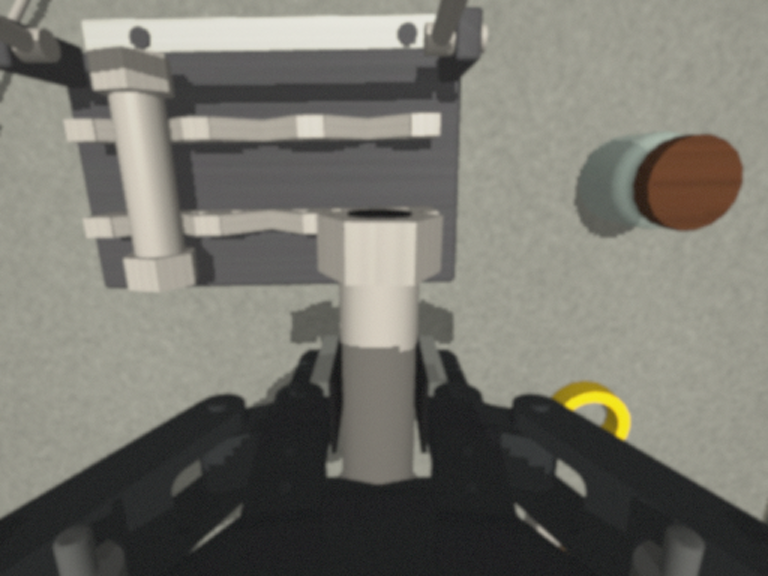

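Call:
apply_moves(
  series=[-0.005, 0.02, 0.032, 0, -0.8, 0.7, 0, -0.001, 0.035, 0.03, 0, 0, 0, 0, -0.001, 0.03, 0.003, 0, 0, 0, 0, -0.001, 0, 0, 0, 0, 0, 0],
)

```text
clock: 34.1
ee_pos: [0.5952, 0.16, 0.1047]
eef_rot: [[1.0, 0.002, 0.031], [-0.031, -0.011, 0.999], [0.002, -1.0, -0.011]]
force: [-0.1, -0.8, -3.3]
finger_gap: 0.0238
```

Call:
apply_moves(
  series=[-0.003, 0, 0.021, 0.6, -1.8, 0, 0, 0, 0, 0, 0, 0, 0, 0],
)

```text
clock: 34.3
ee_pos: [0.594, 0.1797, 0.1058]
eef_rot: [[1.0, 0.003, 0.002], [-0.002, -0.0, 1.0], [0.003, -1.0, -0.0]]
force: [-0.4, 0.8, -1.5]
finger_gap: 0.0236
```

Call:
apply_moves(
  series=[-0.002, 0.011, 0, 0, 0, 0, 0, 0, 0.01, 0, 0, 0, 0, 0, 0, 0.006, 0, 0, 0, 0, 0, 0, 0.003, 0, 0, 0, 0, 0, 0, 0, 0, 0, 0, 0, 0],
)

```text
clock: 34.8
ee_pos: [0.5952, 0.1792, 0.0847]
eef_rot: [[1.0, 0.01, 0.006], [-0.006, -0.002, 1.0], [0.01, -1.0, -0.002]]
force: [1.2, 0.3, -3.0]
finger_gap: 0.0238
```

Call:
apply_moves(
  series=[-0.004, 0.005, 0, 0, 0, 0, 0, 0, 0.003, 0, 0, 0, 0, 0, 0, 0.002, 0, 0, 0, 0, 0],
)

```text
clock: 35.1
ee_pos: [0.5938, 0.1796, 0.0826]
eef_rot: [[1.0, 0.017, 0.005], [-0.005, -0.005, 1.0], [0.017, -1.0, -0.005]]
force: [-4.3, -1.2, 9.2]
finger_gap: 0.0235
```

Call:
apply_moves(
  series=[0, 0, 0, 0, 0, 0, 0.035, 0, 0, 0, 0, 0, 0, 0.05, 0, 0, 0, 0, 0, 0, 0.05, 0, 0, 0, 0, 0, 0, 0.05],
)

```text
clock: 35.5
ee_pos: [0.5953, 0.1793, 0.083]
eef_rot: [[1.0, 0.021, 0.006], [-0.006, -0.004, 1.0], [0.021, -1.0, -0.004]]
force: [0.6, 0.3, 0.3]
finger_gap: 0.0501
```

Call:
apply_moves(
  series=[0, -0.03, 0, 0, 0, 1, 0.05, 0, -0.04, 0, 0, 0, 0, 0.05, -0.02, -0.04, -0.03, 0, 0, 0, 0.05, -0.03, -0.01, -0.03, 0, 0, 0, 0.05, 0, 0, 0, 0, 0, 0, 0.05],
)

```text
clock: 36.0
ee_pos: [0.544, 0.1204, 0.2013]
eef_rot: [[1.0, -0.002, 0.005], [-0.005, -0.005, 1.0], [-0.002, -1.0, -0.005]]
force: [0.6, -0.2, -0.7]
finger_gap: 0.05
```

```bash
python3 -c "
from h import *
obs(); seated(); spacers(('scene','wrist')); block(1)
c,d=optics.snapshot('wrist'); cv2.imwrite('pics/w6.png',cv2.resize(c[:,:,::-1],None,fx=1.5,fy=1.5))
W=cloud('wrist',d).reshape(-1,3)
for x in (.474,.5925):
  for y in np.arange(.12,.245,.01):
    P=W[(abs(W[:,0]-x)<.012)&(abs(W[:,1]-y)<.004)&(W[:,2]>.06)]
    if len(P)>20:
      t=P[P[:,2]>np.percentile(P[:,2],85)]; print(x,round(y,3),'top z',np.median(t[:,2]).round(4),'x',np.median(t[:,0]).round(4))
"
```

```text
t 36.0 tcp [0.544  0.1204 0.2013] F [ 0.6307 -0.2053 -0.6997] gap 0.05
v0 hex/body beyond far plate: n 1873 ztop 0.0985 ymax 0.2375 | between plates: n 1245 ztop 0.0934
v1 hex/body beyond far plate: n 148 ztop 0.0825 ymax 0.2076 | between plates: n 0 ztop None
v2 hex/body beyond far plate: n 1731 ztop 0.0979 ymax 0.2338 | between plates: n 1224 ztop 0.0936
scene 0.85 [120.2, 166.8] [ 0.4089 -0.482 ] [0.1275 0.0391] 7.4 ztop 0.0358 rgb [ 60 113  65]
scene 0.84 [312.8, 205.1] [0.462  0.1854] [0.1104 0.0633] 89.3 ztop 0.0976 rgb [140 133 126]
scene 0.69 [304.5, 238.4] [0.5958 0.1748] [0.123 0.033] 89.6 ztop 0.0978 rgb [150 143 136]
wrist 0.65 [308.5, 126.3] [0.5976 0.1731] [0.1321 0.0475] -89.9 ztop 0.0963 rgb [177 172 161]
wrist 0.64 [166.4, 122.8] [0.4683 0.1714] [0.1285 0.0486] -89.9 ztop 0.097 rgb [174 169 157]
top [0.4767 0.2164] [0.1203 0.063 ] -0.15
scene [0.5337 0.1765] [0.2345 0.1405] 0.8
BLOCK [0.5337 0.1765] 0.8
trail_near [0.4197 0.1049]
trail_far [0.6497 0.1081]
lead_near [0.4177 0.2449]
lead_far [0.6477 0.2481]
0.474 0.12 top z 0.0983 x 0.4783
0.474 0.13 top z 0.098 x 0.4782
0.474 0.14 top z 0.2738 x 0.4849
0.474 0.15 top z 0.0928 x 0.4734
0.474 0.16 top z 0.093 x 0.4738
0.474 0.17 top z 0.0928 x 0.4746
0.474 0.18 top z 0.0927 x 0.474
0.474 0.19 top z 0.0929 x 0.474
0.474 0.2 top z 0.0929 x 0.4735
0.474 0.21 top z 0.0927 x 0.4741
0.474 0.22 top z 0.098 x 0.4779
0.474 0.23 top z 0.0981 x 0.4781
0.474 0.24 top z 0.1646 x 0.4738
0.5925 0.12 top z 0.2679 x 0.5963
0.5925 0.13 top z 0.2759 x 0.5978
0.5925 0.14 top z 0.2821 x 0.5988
0.5925 0.15 top z 0.0926 x 0.593
0.5925 0.16 top z 0.0926 x 0.5933
0.5925 0.17 top z 0.0928 x 0.5935
0.5925 0.18 top z 0.0925 x 0.5936
0.5925 0.19 top z 0.0927 x 0.5932
0.5925 0.2 top z 0.0926 x 0.5939
0.5925 0.21 top z 0.0962 x 0.5935
0.5925 0.22 top z 0.0972 x 0.5924
0.5925 0.23 top z 0.0972 x 0.5939
0.5925 0.24 top z 0.1645 x 0.5935
```

View pics/w6.png

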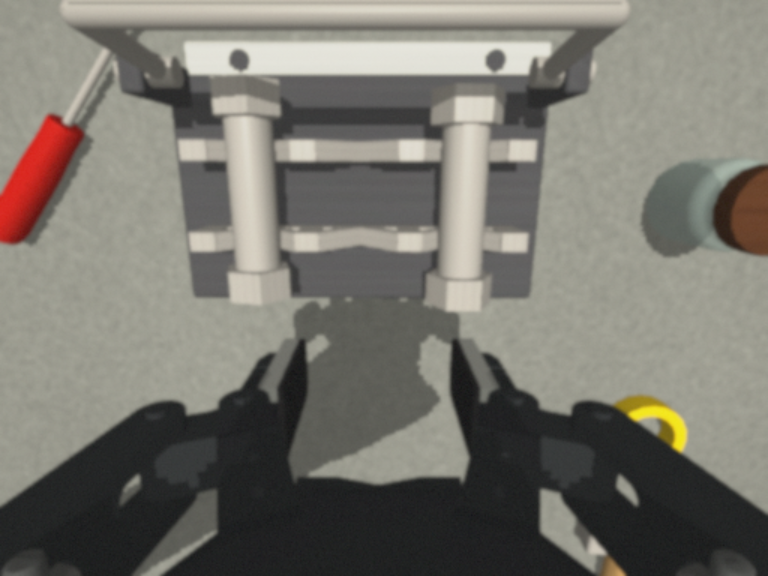

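Call:
apply_moves(
  series=[-0.01, -0.045, 0, 0.3, -0.3, 0, 0, 0, -0.01, 0.042, 0, 0, 0, 0, 0, 0, 0.042, 0, 0, 0, 0, 0, 0, 0.042, 0, 0, 0, 0, 0, 0, 0.042, 0, 0, 0, 0, 0, 0, 0, 0, 0, 0, 0],
)

```text
clock: 37.1
ee_pos: [0.5367, 0.2971, 0.2559]
eef_rot: [[1.0, -0.006, 0.002], [-0.002, 0.008, 1.0], [-0.006, -1.0, 0.008]]
force: [-0.4, -0.2, -0.4]
finger_gap: 0.0001
```

```bash
cat >> h.py <<'E'
def bail():
    for n in ("top","scene"):
        c,d=optics.snapshot(n); W=cloud(n,d)
        for r in outline_of(n,"bail_bar")[:2]:
            P=W[r["mask"]]; P=P[(abs(P[:,0]-.5335)<.085)&(P[:,2]>.085)&(P[:,1]>.14)&(P[:,2]<.18)]
            if len(P)<15: continue
            t=P[P[:,2]>np.median(P[:,2])]
            y,z=np.median(t[:,1]),np.percentile(P[:,2],90)-.005
            print(n,round(r["p"],2),r["at"],len(P),"bar y z",y,z,"angle",np.arctan2(z-.0964,.2385-y).round(3))
E
python3 -c "
from h import *
obs(); bail()"
```

```text
t 37.1 tcp [0.5367 0.2971 0.2559] F [-0.3658 -0.2024 -0.3584] gap 0.0001
top 0.62 [161.6, 140.1] 113 bar y z 0.24669541783561513 0.15867528328058794 angle 1.702
scene 0.51 [337.6, 214.3] 174 bar y z 0.24631188265708767 0.16178764898704046 angle 1.69
```

Call:
apply_moves(
  series=[-0.002, 0.04, 0, 0, 0, 0, 0, 0, 0.04, 0, 0, 0, 0, 0, 0, 0.032, 0, 0, 0, 0, 0, 0, 0, -0.02, 0, 0, 0, 0, 0, 0, -0.018, 0, 0, 0, 0, 0, 0.002, -0.018, 0, 0, 0, 0, 0, 0.003, -0.018, 0, 0, 0, 0, 0, 0.003, -0.015, 0, 0, 0, 0],
)

```text
clock: 38.1
ee_pos: [0.5398, 0.1978, 0.1312]
eef_rot: [[1.0, 0.004, 0.028], [-0.028, 0.025, 0.999], [0.004, -1.0, 0.025]]
force: [3.5, 16.3, -8.2]
finger_gap: 0.0001
```

```bash
python3 -c "
from h import *
obs(); bail()"
```

```text
t 38.1 tcp [0.5398 0.1978 0.1312] F [ 3.5    16.3331 -8.1747] gap 0.0001
scene 0.55 [305.0, 204.5] 140 bar y z 0.2198941621668913 0.09573088504172896 angle -0.036
```

Call:
apply_moves(
  series=[0, 0, 0.012, -1.4, -1.6, 0, 0, 0, -0.04, 0.01, 0, 0, 0, 0, 0, -0.02, -0.02, 0, 0, 0, 0, -0.005, 0, -0.018, 0, 0, 0, 0, 0, 0, 0, 0, 0, 0, 0],
)

```text
clock: 38.8
ee_pos: [0.5338, 0.1764, 0.1917]
eef_rot: [[1.0, -0.001, 0.008], [-0.008, -0.001, 1.0], [-0.001, -1.0, -0.001]]
force: [-0.4, -0.5, 0.1]
finger_gap: -0.0
```

```bash
python3 -c "
from h import *
obs(); bail(); save('scene','s3',(250,140,380,280),4)"
```

```text
t 38.8 tcp [0.5338 0.1764 0.1917] F [-0.4438 -0.5196  0.0912] gap -0.0
scene 0.53 [315.3, 228.9] 120 bar y z 0.18862235373953412 0.13527217589630441 angle 0.662
```

View pics/s3.png

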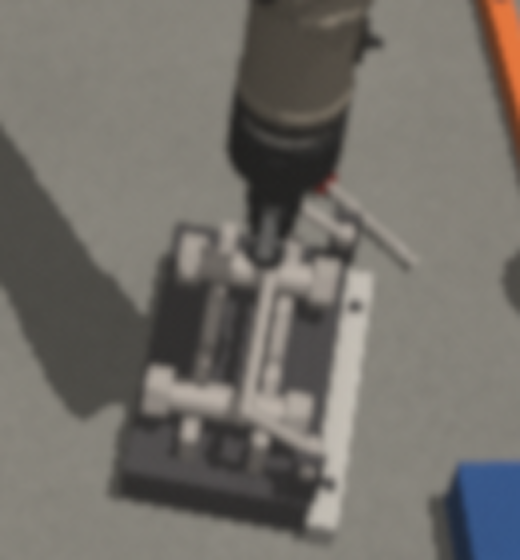

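Call:
apply_moves(
  series=[0, 0.03, 0.005, 0, 0, 0, 0, 0, 0.018, 0, 0, 0, 0, 0, 0, 0.014, 0, 0, 0, 0, 0, 0, 0.012, -0.002, 0, 0, 0, 0, 0, 0.01, 0, 0, 0, 0, 0],
)

```text
clock: 39.55
ee_pos: [0.5363, 0.1874, 0.1082]
eef_rot: [[1.0, 0.004, -0.0], [0.0, 0.003, 1.0], [0.004, -1.0, 0.003]]
force: [-2.1, 6.1, 18.1]
finger_gap: -0.0001
```

Call:
apply_moves(
  series=[0, -0.03, 0, 0, 0, 0, 0, 0, -0.05, -0.02, 0, 0, 0, 0, 0, -0.03, -0.045, 0, 0, 0, 0, 0, 0, -0.04, 0, 0, 0, 0, 0, 0, 0, 0, 0, 0, 0],
)

```text
clock: 40.05
ee_pos: [0.5364, 0.0854, 0.2178]
eef_rot: [[1.0, 0.001, -0.01], [0.01, 0.007, 1.0], [0.001, -1.0, 0.007]]
force: [0.2, 0.1, -0.4]
finger_gap: -0.0
```

```bash
python3 -c "
from h import *
obs(); bail()
c,d=optics.snapshot('wrist'); cv2.imwrite('pics/w7.png',cv2.resize(c[:,:,::-1],None,fx=1.5,fy=1.5))
W=cloud('wrist',d).reshape(-1,3)
for x in (.50,.5335,.56):
    P=W[(abs(W[:,0]-x)<.008)&(W[:,1]>.13)&(W[:,1]<.23)&(W[:,2]>.087)&(W[:,2]<.16)]; print(x,len(P),'bar y',np.median(P[:,1]),P[:,1].min(),P[:,1].max(),'top',np.percentile(P[:,2],90))
for x in (.474,.5925):
    P=W[(abs(W[:,0]-x)<.005)&(W[:,1]>.19)&(W[:,1]<.205)&(W[:,2]>.06)&(W[:,2]<.13)]; print('spacer top',np.percentile(P[:,2],90))
"
```

```text
t 40.0 tcp [0.5364 0.0854 0.2178] F [ 0.2306  0.0817 -0.3964] gap -0.0
top 0.69 [187.0, 198.5] 99 bar y z 0.1771480731415606 0.09629899634457813 angle -0.002
scene 0.84 [311.8, 227.1] 171 bar y z 0.17679462081911762 0.09901439098103426 angle 0.042
0.5 244 bar y 0.17371454659806235 0.16909866800985732 0.17878310799482186 top 0.10214381595254986
0.5335 238 bar y 0.17373043446924522 0.16913497604827615 0.17872253421188505 top 0.10220466158501236
0.56 236 bar y 0.1741344421905368 0.16952681328198754 0.1791382393622369 top 0.10225037400494702
spacer top 0.09269993859305897
spacer top 0.09257427763826685
```

View pics/w7.png

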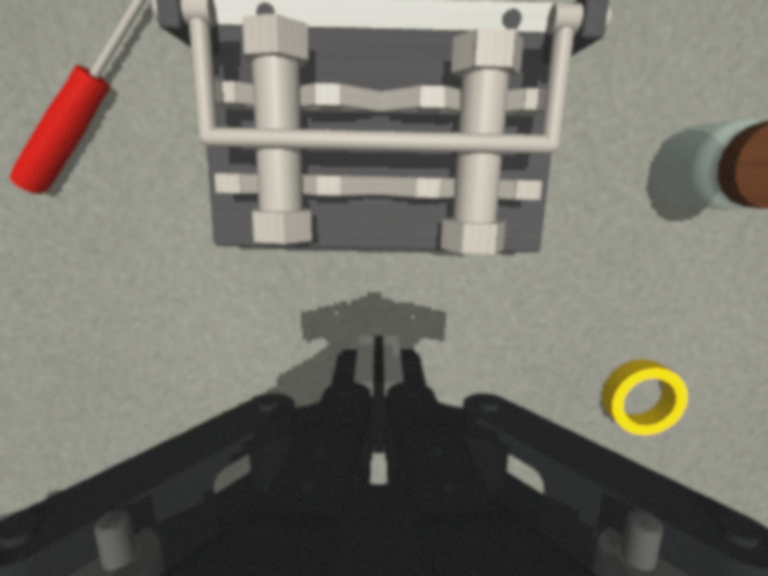

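```bash
python3 -c "
from h import *
obs(); block(2)
c,d=optics.snapshot('top'); W=cloud('top',d).reshape(-1,3)
P=W[(abs(W[:,0]-.5335)<.13)&(W[:,1]>.09)&(W[:,1]<.245)&(W[:,2]>.043)&(W[:,2]<.057)]; print('top all',rect(P))
for x in (.44,.53,.63):
    Q=W[(abs(W[:,0]-x)<.006)&(W[:,1]>.06)&(W[:,1]<.3)]; o=np.argsort(Q[:,1]); Q=Q[o]; k=Q[:,2]>.04; print(x,'trailing top edge y',Q[k][0,1])
    b=Q[(Q[:,1]>.225)&(Q[:,1]<.28)]; print('   y:z',[(round(y,3),round(z,3)) for y,z in b[::max(1,len(b)//14),1:]])
"
```

```text
t 40.3 tcp [0.5349 0.0935 0.2174] F [0.3927 0.0667 0.4015] gap -0.0001
top [0.4985 0.2032] [0.1662 0.0882] 1.96
scene [0.5334 0.1769] [0.2345 0.1404] -0.28
top [0.5103 0.2357] [0.2337 0.0853] 21.84
scene [0.5347 0.1773] [0.2341 0.1386] -0.5
BLOCK [0.5341 0.1771] -0.39
trail_near [0.4186 0.1079]
trail_far [0.6486 0.1063]
lead_near [0.4195 0.2479]
lead_far [0.6495 0.2463]
top all (array([0.525 , 0.2003]), array([0.2178, 0.0907]), 0.8368517160415649)
0.44 trailing top edge y 0.060078519559796865
   y:z [(np.float64(0.226), np.float64(0.105)), (np.float64(0.228), np.float64(0.1)), (np.float64(0.229), np.float64(0.049)), (np.float64(0.23), np.float64(0.101)), (np.float64(0.232), np.float64(0.05)), (np.float64(0.233), np.float64(0.099)), (np.float64(0.234), np.float64(0.098)), (np.float64(0.235), np.float64(0.103)), (np.float64(0.235), np.float64(0.101)), (np.float64(0.237), np.float64(0.104)), (np.float64(0.238), np.float64(0.101)), (np.float64(0.238), np.float64(0.048)), (np.float64(0.24), np.float64(0.106)), (np.float64(0.24), np.float64(0.103)), (np.float64(0.243), np.float64(0.105)), 
[... 836 characters left out ...]
oat64(0.031)), (np.float64(0.28), np.float64(-0.004))]
0.63 trailing top edge y 0.2324623166390521
   y:z [(np.float64(0.232), np.float64(0.101)), (np.float64(0.236), np.float64(0.098)), (np.float64(0.238), np.float64(0.046)), (np.float64(0.24), np.float64(0.05)), (np.float64(0.24), np.float64(0.104)), (np.float64(0.242), np.float64(0.053)), (np.float64(0.243), np.float64(0.048)), (np.float64(0.245), np.float64(0.052)), (np.float64(0.247), np.float64(0.1)), (np.float64(0.253), np.float64(0.033)), (np.float64(0.257), np.float64(0.029)), (np.float64(0.26), np.float64(0.032)), (np.float64(0.262), np.float64(0.034)), (np.float64(0.266), np.float64(0.029)), (np.float64(0.269), np.float64(0.031))]
```

Call:
apply_moves(
  series=[0, -0.01, -0.05, 0, 0, 0, 0, 0, 0, -0.05, 0, 0, 0, 0, 0, 0, -0.05, 0, 0, 0, 0, 0, 0, -0.05, 0, 0, 0, 0, 0, 0, -0.05, 0, 0, 0, 0, 0, 0, -0.05, 0, 0, 0, 0, 0, 0, -0.04, 0, 0, 0, 0],
)

```text
clock: 41.45
ee_pos: [0.5466, -0.2451, 0.2253]
eef_rot: [[0.999, 0.006, -0.038], [0.038, 0.014, 0.999], [0.007, -1.0, 0.014]]
force: [0.2, 0.1, 0.2]
finger_gap: 0.0001
```

```bash
python3 -c "
from h import *
obs(); block(2); bail()
for n in ('top','scene'):
  c,d=optics.snapshot(n); W=cloud(n,d)
  for r in outline_of(n,'stop_bar'):
    P=W[r['mask']]; P=P[(P[:,2]>.025)&(P[:,2]<.04)]
    if len(P)>50: print(n,'bar',rect(P))
  V=W.reshape(-1,3); P=V[(abs(V[:,0]-.5335)<.13)&(V[:,1]>.06)&(V[:,1]<.246)&(V[:,2]>.043)&(V[:,2]<.057)]; print(n,'base',rect(P))
"
```

```text
t 41.5 tcp [ 0.5466 -0.2451  0.2253] F [0.1869 0.1036 0.164 ] gap 0.0001
top [0.53   0.1773] [0.2281 0.1393] 0.45
scene [0.5326 0.178 ] [0.2355 0.1427] -0.36
top [0. 0.] [0. 0.] 0.0
scene [0.5342 0.1778] [0.2341 0.1413] -0.09
BLOCK [0.5323 0.1777] 0.0
trail_near [0.4173 0.1077]
trail_far [0.6473 0.1077]
lead_near [0.4173 0.2477]
lead_far [0.6473 0.2477]
top 0.72 [188.0, 171.3] 219 bar y z 0.17738816162633558 0.09666396614218198 angle 0.004
scene 0.57 [313.6, 217.1] 171 bar y z 0.17716317800146833 0.09955141998574113 angle 0.051
scene 0.54 [303.3, 238.8] 212 bar y z 0.2099360522082107 0.09168762583789461 angle -0.164
top bar (array([0.1821, 0.364 ]), array([0.2279, 0.0244]), 17.10079002380371)
top bar (array([0.5473, 0.2607]), array([0.1814, 0.0184]), -0.7359848022460938)
top bar (array([0.6042, 0.3984]), array([0.1973, 0.0944]), -37.24552917480469)
top base (array([0.5305, 0.1766]), array([0.2283, 0.1386]), 0.0284414105117321)
scene bar (array([0.5388, 0.2585]), array([0.2301, 0.0216]), -0.2940521240234375)
scene bar (array([0.1854, 0.3635]), array([0.2307, 0.0247]), 17.064289093017578)
scene base (array([0.5332, 0.1766]), array([0.2378, 0.139 ]), -0.07942962646484375)
```

Flush, square and bail down with its bar on both spacers; handing in.

```bash
python3 -c "
from h import *
print(arm.sign_off()); obs()"
```

```text
the job is handed in; nothing more can be done
None
the job is handed in; nothing more can be done
```

The V-block is flush against the aluminium stop bar, both steel spacers are in Vs of their own, and the bail's bar rests on them. I handed the job in at about 41.5 s; no verdict came back.

- **Walking the block:** I pushed the near end to about −12°, the far end to about +11°, and the near end again to about −12°. Further pushes on the far, near and far ends, then one near the middle, brought it flush.
- **One push not on the trailing side:** Before the flush pushes I nudged the block about 10 mm along the bar from its near end face, because it had drifted 15 mm off level.
- **Spacers:** There were two steel spacers. They went into the V nearest the robot and the V farthest from it, with the bail still up. One had been knocked about 4 cm aside before I picked it up, so I located it again first. The green look-alike was left alone.
- **Bail:** I swung it down with closed fingers instead of pinching it. The fingertip slid off the leading side of the bar at the end of the press, but the bar had already come down.

**Last checks:**

| Check | Reading |
|---|---|
| Block angle to the bar | 0.0° ± 0.5° |
| Block's leading side against the bar face | y = 0.2477 m against 0.2473 m |
| Level with the bar's ends | within 3–6 mm |
| Tops of the two spacers | 92.6–92.7 mm, level along their length (91.4 mm expected; the depth readings vary by a few mm) |
| Bail angle | 0.00 rad (top camera), 0.05 rad (scene camera) |

**Disagreements:**
- The cameras differed by up to 0.8° on the block's angle and about 3–4 mm along the bar.
- A few late readings came out as nonsense: two with the arm blocking the view, one empty.
- I did not re-measure the bystanders at the end, but I saw no contact with any of them.

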